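Pack the baby's toothbrushes into their travel case

TASK

Pack the baby's toothbrushes for the trip: lift the tall cap off the travel case on the lazy susan and park it upright inside the white tray, then pull every toothbrush out of the blue holder and slide it, handle first, all the way down into a well of the case of its own. When all of them are in, put the cap back over them, fully down on the case, and leave the lazy susan and the other things on it as they are.

Things in the scene. Friction and masses are not known exactly. Their poses are not given: they have to be found in the camera images.
- case (a point): Travel case fixed upright on the lazy susan: mint shoulder 40 x 125 mm (x, y), 34 mm high, out of which a clear neck 24.5 x 110 mm rises to z = 56 mm. Four square wells in a row at y = -42, -14, 14, 42 mm, open at the top, 15.5 mm wide, floor at z = 6 mm. Origin: centre of the underside, on the disc; z up. With the cap on, the cap's origin is at z = 34 mm.
- cap: The case's loose tall cap: a clear plastic box, open below, mint top edge; outside 36 x 121 x 103 mm (x, y, z), inside 30 x 115 mm and 100 mm deep, walls 3 mm, about 80 g. Origin: centre of its lower edge; z up. Starts over the neck of the case, y along the case's y; either way round fits.
- tray: White ceramic open tray, loose, the parking place for the cap: outside 56 x 141 x 30 mm (x, y, z), walls 6 mm, inside 44 x 129 mm. Origin: centre of the underside, z up; inner floor at z = 6 mm.
- holder: Blue ceramic toothbrush holder, loose, 0.8 kg: foot 60 x 135 mm, block 45 x 120 mm (x, y), 53 mm high, four square wells 15.5 mm wide in a row along y, at y = -42, -14, +14, +42 mm, floor at z = 8 mm. Origin: centre of the underside, z up.
- trinket: White ceramic trinket box with lid, 60 x 60 x 45 mm, on the lazy susan; leave alone. Origin: centre of the underside.
- ramekin: Small empty glass ramekin, 68 mm across, 40 mm high, on the lazy susan; leave alone. Origin: centre of the underside.
- pacifier: Mint pacifier, 42 mm across, 30 mm high, on the lazy susan; leave alone. Origin: centre of the underside.
- teether: Orange silicone teething key, about 70 mm long and 8 mm thick, lying on the lazy susan; leave alone. Origin: middle of its underside.
- susan (a joint): Turning angle of the round bamboo lazy susan (disc 300 mm across, its top 30 mm above the dresser), rad, 0 at the start; it turns stiffly and need not be turned.
- brush_coral: Baby toothbrush, coral handle, 120 mm long, may be absent. Origin: the centre of its foot (handle end); z runs up its length. Round handle 13 mm in diameter to z = 82 mm, with a tapered foot, then a thin neck and a small head 12 mm wide up to z = 120 mm. Starts standing foot down in a well of the holder.
- brush_yellow: Baby toothbrush, yellow handle, 120 mm long, may be absent. Origin: the centre of its foot (handle end); z runs up its length. Round handle 13 mm in diameter to z = 82 mm, with a tapered foot, then a thin neck and a small head 12 mm wide up to z = 120 mm. Starts standing foot down in a well of the holder.
- brush_lilac: Baby toothbrush, lilac handle, 120 mm long, may be absent. Origin: the centre of its foot (handle end); z runs up its length. Round handle 13 mm in diameter to z = 82 mm, with a tapered foot, then a thin neck and a small head 12 mm wide up to z = 120 mm. Starts standing foot down in a well of the holder.
- brush_green: Baby toothbrush, green handle, 120 mm long, may be absent. Origin: the centre of its foot (handle end); z runs up its length. Round handle 13 mm in diameter to z = 82 mm, with a tapered foot, then a thin neck and a small head 12 mm wide up to z = 120 mm. Starts standing foot down in a well of the holder.
Mind the look-alikes: they are no part of the job. There is more than one size of the brush_lilac; the job needs the larger.

How it is judged (in metres and radians):
On the way, in this order (a step that is already met when the one before it is completed fails the run):
1. the cap is off the case and stands upright inside the tray, let go (x of cap in the frame of tray between -0.008 and 0.008 m and y of cap in the frame of tray between -0.01 and 0.01 m and z of cap in the frame of tray between 0 and 0.01 m and angle between cap's own z axis and vertical below 0.12 rad and contact force between the fingers and cap below 0.5 N), for 0.3 s.
2. every toothbrush is fully down in a well of the case (x of brush_coral in the frame of case between -0.006 and 0.006 m and y of brush_coral in the frame of case between -0.05 and 0.05 m and z of brush_coral in the frame of case between 0 and 0.011 m and angle between each of brush_coral, brush_yellow, brush_lilac, brush_green's own z axis and vertical below 0.15 rad and x of brush_yellow in the frame of case between -0.006 and 0.006 m and y of brush_yellow in the frame of case between -0.05 and 0.05 m and z of brush_yellow in the frame of case between 0 and 0.011 m and x of brush_lilac in the frame of case between -0.006 and 0.006 m and y of brush_lilac in the frame of case between -0.05 and 0.05 m and z of brush_lilac in the frame of case between 0 and 0.011 m and x of brush_green in the frame of case between -0.006 and 0.006 m and y of brush_green in the frame of case between -0.05 and 0.05 m and z of brush_green in the frame of case between 0 and 0.011 m), for 0.2 s.
At the end, for the whole second after the job is handed in: Every toothbrush present stands in a well of the case with its foot within 5 mm of the well's floor; the cap is back on the case, upright, its lower edge within 4 mm of the shoulder and centred within 6 mm; all let go and at rest (all of step 2 and x of cap in the frame of case between -0.006 and 0.006 m and y of cap in the frame of case between -0.006 and 0.006 m and z of cap in the frame of case between 0.03 and 0.038 m and angle between cap's own z axis and vertical below 0.06 rad and angle between the y axis of cap and the y axis of case, either way round below 0.1 rad and linear speed of each of brush_coral, brush_yellow, brush_lilac, brush_green, cap below 0.02 m/s); the robot touches nothing.
It fails at once if the trinket on the lazy susan is knocked away or tipped over (distance of trinket from where it was at the start of the episode above 0.04 m or angle between trinket's own z axis and vertical above 0.5 rad).
It fails at once if the ramekin on the lazy susan is knocked away or tipped over (distance of ramekin from where it was at the start of the episode above 0.04 m or angle between ramekin's own z axis and vertical above 0.5 rad).
It fails at once if the pacifier on the lazy susan is knocked away or tipped over (distance of pacifier from where it was at the start of the episode above 0.04 m).
It fails at once if the teether on the lazy susan is knocked away or tipped over (distance of teether from where it was at the start of the episode above 0.04 m).
It fails at once if the lazy susan is swung round (value of joint susan above 0.25 rad or value of joint susan below -0.25 rad).
Of brush_coral, brush_yellow, brush_lilac, brush_green only 2 to 4 are there at a start; the rules pass over those that are not, and their reading is None.
At some moment in a run one of holder, tray may be knocked a few centimetres aside while the robot is not near it.
It also fails if it takes over 210 s, if anything falls off the work surface, if the arm or the gripper's body presses on something with over 40 N, if the wrist force passes 120 N, or if a joint passes its speed limit or range.

ROBOT

A 6-joint arm with a two-finger parallel gripper is mounted at the origin on the work surface. World frame = base frame: x ahead of the robot, y to its left, z up, the work surface at z = 0. Lengths are in m, angles in degrees, forces in N, time in s.
With the tool pointing down it reaches from about 0.375 to 0.9 m from the base axis. Payload 3.1 kg.
Tool frame: the origin (TCP) lies on the centre line of the jaws, within the pads' length; the fingertips stand 19 mm ahead of it and the grasp point (between the pads) is the TCP (tips_ahead is the distance from the TCP to the fingertips, in m); z points along the fingers, y is the line along which they close (so a half turn about z gives the same grasp; the last joint's range is limited). The gripper opens to 87 mm and grips with 3 to 60 N. Pads are 19 mm wide; open, the fingers measure 117 mm over their backs; the gripper's body (75 mm by 190 mm) begins 51 mm behind the grasp point.
Start: joints at [63.455, 30.224, 82.088, -0, 67.689, -10.227], TCP at [0.176, 0.6, 0.242] pointing down, gripper open.
Joint ranges: [-176.69, 176.69], [-43.24, 126.21], [12.49, 139.97], [-82, 262], [0, 151.66], [-163.58, 163.58]. Speed limits (degrees/s): [159.86, 159.86, 180, 180, 180, 180].

INTERFACE

Orientations are given as a 3x3 rotation matrix whose columns are the frame's x, y, z axes.
In Python, from rig import read_state, capture, hand_in, trace, landmark_of, tips_ahead gives the robot as it stands.
- The arm moves only by the shell command python3 -m jog 'ROWS'. ROWS is JSON, a list of rows, each an object of numbers: "tx", "ty", "tz": the shift along the tool's x, y, z in cm; "roll": the turn about the tool's z in rad; "jaw": the opening, from 0 (shut) to 1 (fully open). A call has 1 to 8 rows; each row shifts and turns the commanded pose from where the row before left it, along the tool's axes as they then stand; what a row does not reach is not made up. A row lasts 1/10 s, in which the tool goes at most 50 mm and 8.59 degrees, less where a joint would pass 70% of its speed; a pose out of reach is approached as far as the arm can. A call with a gripper value outside its range is refused whole. The fingers move at their own pace and stop on an object; the grip force is fixed at half the most. Time passes only in rows, so rows that do not move let the fingers close. It gives the time, the measured TCP pose, the force, the opening and the grip force at its end, in the units of the state.
- read_state(): the state, without advancing time (a new reading comes with each control period).
- capture(name): name is "scene" or "side" or "wrist"; returns a dict with "img" (480x640x3 uint8, red, green, blue), "vertical_fov" (degrees; the focal length in pixels is half the picture's height over the tangent of half this angle, whatever the lens; pixels are square), "cx", "cy" (the principal point, pixels), "cam_to_world" (4x4, takes a point from camera to world coordinates); the wrist camera has in their place "tool_from_camera" (4x4, takes a point from camera to tool coordinates, whose origin is the TCP and whose axes are the flange's). Camera axes: x right, y up, looking along -z (the intrinsics and any distortion apply to the point x, -y, -z); pixel columns grow to the right and rows downward; lengths in m; the calibration is good to about 2 mm. The wrist camera is an equidistant fisheye: a pixel r from the principal point sees the ray r / f radians off the axis. A picture is of the moment at which its call begins: read the wrist's pose just before it. There is no depth.
- hand_in(): hands the job in; it is judged then, once.
Trained networks look in the newest picture that a camera, given by its name, has taken for a name from the list of things; names that differ only in an ending like _2 or _b are one class to them, and where a whole thing is asked for, a point or a joint stands for the part that bears it (a point fixed in the world has none). Each returns a list of dicts, best first, with "p" (0 to 1); they miss things now and then, are a little off and sometimes report something else, mostly with a low value. They report only what shows in the picture. A call takes as long as a camera call. They do not tell look-alikes from the thing itself.
- trace(camera, thing): "pixels" (480x640 bool, what is visible of it) and "bbox" ([left, top, width, height] in pixels, round what is visible of it).
- landmark_of(camera, thing): "point" ([row, column] in pixels: a listed point, or the origin of a listed thing).
The state is a dict: "time_s": time; "joint_positions": joint angles; "qvel": joint speeds; "tau": joint torques, N m; "position": TCP position; "tcp_rot": TCP orientation; "force": force on the tool from outside, world axes, zero at the start; "moment": the same for the moment, N m; "opening": opening from 0.0 (shut) to 1.0 (fully open); "grasp_force": force on a finger pad.
Only numpy, scipy, OpenCV 4.12 (cv2) and the standard library are available. Lean on these libraries where they do the work, as an engineer would, in place of code of your own. Each camera call takes 0.05 s, during which the arm holds its last target. There are 200 camera calls.

## Working session

There is one attempt and no reset: what is moved stays moved. The work goes in short steps, Python scripts to look and compute and a shell command to move; the robot and the scene stay as the last step left them, time stands still between calls to the robot, and variables do not carry over. Pictures are saved under pics/ and viewed, at most 14 in all, crops included, and the job is handed in when it is done.

```bash
mkdir -p pics; ls
cat > h.py <<'E'
import numpy as np, cv2
from rig import *
def shot(cam):
    s=read_state(); c=capture(cam)
    if cam=='wrist':
        T=np.eye(4); T[:3,:3]=np.array(s['tcp_rot']); T[:3,3]=s['position']
        c['M']=T@np.array(c['tool_from_camera'])
    else: c['M']=np.array(c['cam_to_world'])
    c['cam']=cam; c['f']=240/np.tan(np.radians(c['vertical_fov']/2))
    return c
def ray(c,row,col):
    u=(col-c['cx'])/c['f']; v=(row-c['cy'])/c['f']
    if c['cam']=='wrist':
        r=np.hypot(u,v); k=np.sin(r)/r if r>1e-9 else 1
        d=np.array([u*k,-v*k,-np.cos(r)])
    else: d=np.array([u,-v,-1.])
    d=c['M'][:3,:3]@d
    return c['M'][:3,3],d/np.linalg.norm(d)
def proj(c,p):
    q=np.linalg.inv(c['M'])@np.append(p,1); x,y,z=q[0],-q[1],-q[2]
    if c['cam']=='wrist':
        r=np.hypot(x,y); th=np.arctan2(r,z); k=th/r if r>1e-9 else 1/z
        return np.array([c['cy']+c['f']*k*y,c['cx']+c['f']*k*x])
    return np.array([c['cy']+c['f']*y/z,c['cx']+c['f']*x/z])
def atz(c,row,col,z):
    o,d=ray(c,row,col); return o+d*(z-o[2])/d[2]
def tri(rs):
    A=np.zeros((3,3));b=np.zeros(3)
    for o,d in rs:
        P=np.eye(3)-np.outer(d,d);A+=P;b+=P@o
    p=np.linalg.solve(A,b)
    return p,[float(np.linalg.norm((np.eye(3)-np.outer(d,d))@(p-o))) for o,d in rs]
def save(c,name,box=None,k=1):
    im=c['img'][:,:,::-1]
    if box: im=im[box[1]:box[3],box[0]:box[2]]
    cv2.imwrite('pics/'+name,cv2.resize(im,None,fx=k,fy=k,interpolation=cv2.INTER_CUBIC))
E
python3 - <<'E'
from h import *
np.set_printoptions(precision=3,suppress=True)
s=read_state();print(s['time_s'],s['opening'],np.array(s['tcp_rot']))
cs={}
for n in ('scene','side','wrist'):
    c=shot(n);cs[n]=c;save(c,n+'0.png');print(n,c['vertical_fov'],c['cx'],c['cy'],c['M'])
th=['case','cap','tray','holder','trinket','ramekin','pacifier','teether','susan','brush_coral','brush_yellow','brush_lilac','brush_green']
for t in th:
    rs=[]
    for n in cs:
        for d in landmark_of(n,t)[:2]:
            print(t,n,np.round(d['point'],1),round(d['p'],2))
E
```

```text
pics
0.0 0.9994884907434987 [[-0.96   0.281 -0.001]
 [ 0.281  0.96  -0.002]
 [ 0.    -0.002 -1.   ]]
scene 45.94231689178257 315.81070692613577 237.82676709473552 [[-0.394 -0.704  0.591  1.316]
 [ 0.919 -0.311  0.241  0.329]
 [ 0.014  0.638  0.77   1.013]
 [ 0.     0.     0.     1.   ]]
side 53.1809804054365 309.7932558445611 237.7571117756348 [[-0.863  0.266 -0.43   0.246]
 [-0.506 -0.442  0.741  0.654]
 [ 0.007  0.857  0.516  0.513]
 [ 0.     0.     0.     1.   ]]
wrist 65.70646984690485 317.8475932464956 238.72225452654524 [[ 0.28  -0.92  -0.274  0.101]
 [ 0.96   0.268  0.082  0.622]
 [-0.002 -0.286  0.958  0.385]
 [ 0.     0.     0.     1.   ]]
case scene [212.4 222.8] 0.7
case side [213.1 375.7] 0.82
cap scene [199.7 221.9] 0.59
cap side [195.2 380.9] 0.92
tray scene [251.2 328.1] 0.78
tray scene [264.9 440.7] 0.53
tray side [289.7 320.9] 0.71
holder scene [267.5 440.7] 0.77
holder side [212.3 379.5] 0.7
holder side [404.3 277.9] 0.58
trinket side [222.6 343.8] 0.98
ramekin scene [242.7 199. ] 0.69
ramekin side [200.9 335.7] 0.95
pacifier scene [181.6 241.7] 0.61
pacifier side [218.9 419.5] 0.55
pacifier wrist [453.6   3.8] 0.61
teether side [203.8 418.6] 0.63Traceback (most recent call last):
  File "<stdin>", line 11, in <module>
ValueError: it knows: brush_coral, brush_green, brush_lilac, brush_yellow, cap, case, holder, pacifier, ramekin, teether, tray, trinket
```

View pics/scene0.png

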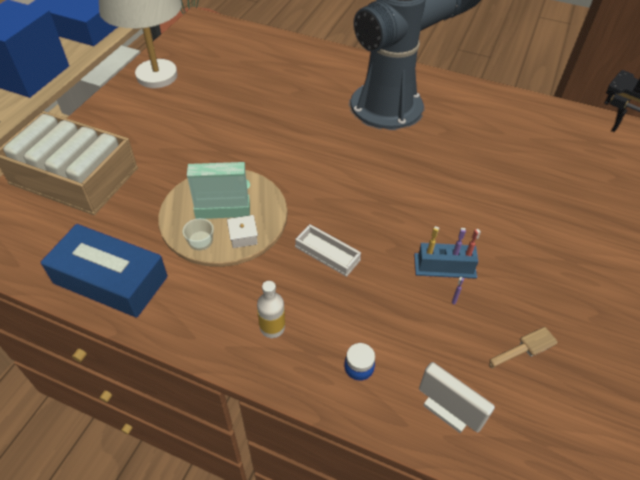

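View pics/side0.png

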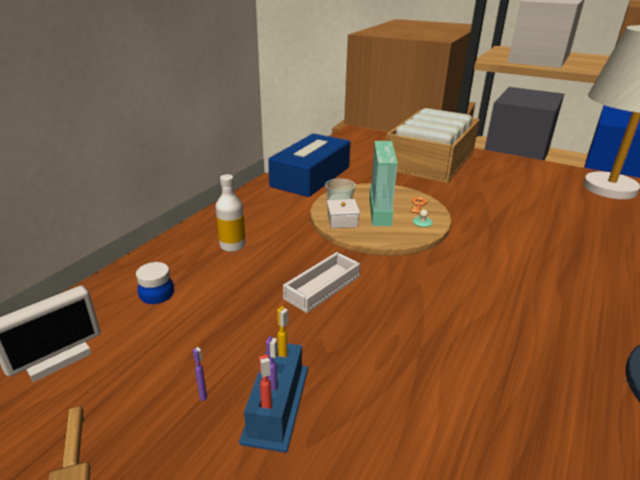

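Run:
```python
from h import *
np.set_printoptions(precision=3,suppress=True)
cs={n:shot(n) for n in ('scene','side')}
for t in ['case','cap','tray','holder','trinket','ramekin','pacifier','teether']:
    L=[landmark_of(n,t) for n in cs]
    for a in L[0][:2]:
        for b in L[1][:2]:
            print(t,*tri([ray(cs['scene'],*a['point']),ray(cs['side'],*b['point'])]),round(a['p'],2),round(b['p'],2))
for t in ['brush_coral','brush_yellow','brush_lilac','brush_green']:
    for n in cs:
        for d in landmark_of(n,t): print(t,n,np.round(d['point']),round(d['p'],2))
        for d in trace(n,t): print('  tr',n,d['bbox'],round(d['p'],2))
```

```text
case [ 0.575 -0.218  0.03 ] [0.0004979144656051946, 0.0004979144656052409] 0.88 0.74
case [ 0.567 -0.209  0.041] [0.006604097859558471, 0.006604097859558543] 0.17 0.74
cap [ 0.579 -0.204  0.072] [0.004055555963431029, 0.004055555963431036] 0.95 0.78
tray [ 0.568  0.051 -0.001] [0.00019539829065153566, 0.00019539829065163647] 0.78 0.78
tray [ 0.546  0.116 -0.111] [0.09783226152695096, 0.0978322615269509] 0.78 0.38
holder [ 0.496  0.302 -0.001] [0.005175749378788944, 0.005175749378788976] 0.6 0.59
trinket [ 0.622 -0.125  0.037] [0.0019368255687107578, 0.0019368255687107633] 0.74 0.65
trinket [ 0.605 -0.106 -0.06 ] [0.0673700799236878, 0.06737007992368783] 0.74 0.27
ramekin [ 0.68  -0.217  0.025] [0.0030417442698340304, 0.0030417442698342442] 0.65 0.94
pacifier [ 0.48  -0.211  0.032] [0.0064904776061174025, 0.006490477606117363] 0.54 0.77
brush_coral scene [269. 464.] 0.55
  tr scene [186.2, 159.8, 62.1, 50.6] 0.55
  tr scene [464.1, 234.4, 16.4, 21.3] 0.52
  tr scene [424.3, 228.1, 17.2, 26.6] 0.33
  tr scene [226.9, 211.7, 30.0, 36.5] 0.32
  tr side [260.7, 353.8, 10.2, 54.1] 0.93
  tr scene [425.6, 228.2, 13.2, 26.1] 0.47
brush_yellow side [201. 339.] 0.34
  tr side [278.3, 304.6, 10.1, 50.0] 0.59
  tr side [265.7, 338.3, 14.1, 53.9] 0.28
brush_lilac scene [263. 449.] 0.7
brush_lilac scene [303. 451.] 0.57
  tr scene [453.3, 276.9, 13.3, 28.6] 0.51
  tr scene [453.2, 227.2, 12.7, 28.0] 0.43
brush_lilac side [400. 204.] 0.75
  tr side [265.6, 338.7, 10.9, 50.4] 0.88
  tr side [193.8, 348.8, 11.6, 50.0] 0.69
  tr scene [160.1, 166.8, 127.8, 101.2] 0.68
```

```bash
python3 -m jog '[{"tx":-4.3,"ty":-2.2,"tz":-0.6},{"tx":-4.3,"ty":-2.2,"tz":-0.6},{"tx":-4.3,"ty":-2.2,"tz":-0.6},{"tx":-4.3,"ty":-2.2,"tz":-0.6},{"tx":-4.3,"ty":-2.2,"tz":-0.6},{"tx":-4.3,"ty":-2.2,"tz":-0.6},{"tx":-4.3,"ty":-2.2,"tz":-0.6},{"tx":-4.3,"ty":-2.2,"tz":-0.6}]'
python3 -m jog '[{"tx":-2.5,"ty":-1},{"tx":-2.5,"ty":-1},{},{}]'
python3 - <<'E'
from h import *
np.set_printoptions(precision=3,suppress=True)
c=shot('wrist');save(c,'w1.png');print(c['M'][:3,3])
for t in ['holder','brush_coral','brush_yellow','brush_lilac','brush_green']:
    for d in landmark_of('wrist',t): print(t,np.round(d['point']),round(d['p'],2))
    for d in trace('wrist',t): print('  tr',np.round(d['bbox']),round(d['p'],2))
E
```

```text
[0.101 0.622 0.386]$[0]: bad value
$[0]: bad value
```

View pics/w1.png

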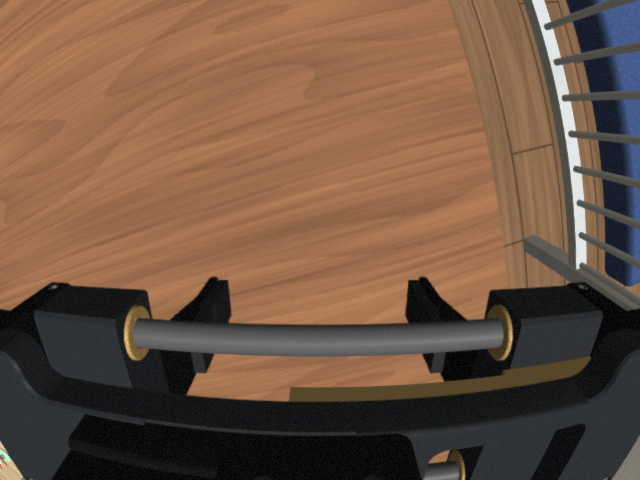

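The jog was refused, so the wrist picture still shows bare wood, with the fingers at (215,320) and (425,320). Each row probably needs all of its keys.

```bash
python3 -m jog '[{"tx":-4.3,"ty":-2.2,"tz":-0.6,"roll":0,"jaw":1},{"tx":-4.3,"ty":-2.2,"tz":-0.6,"roll":0,"jaw":1},{"tx":-4.3,"ty":-2.2,"tz":-0.6,"roll":0,"jaw":1},{"tx":-4.3,"ty":-2.2,"tz":-0.6,"roll":0,"jaw":1},{"tx":-4.3,"ty":-2.2,"tz":-0.6,"roll":0,"jaw":1},{"tx":-4.3,"ty":-2.2,"tz":-0.6,"roll":0,"jaw":1},{"tx":-4.3,"ty":-2.2,"tz":-0.6,"roll":0,"jaw":1},{"tx":-4.3,"ty":-2.2,"tz":-0.6,"roll":0,"jaw":1}]'
python3 - <<'E'
from h import *
np.set_printoptions(precision=3,suppress=True)
c=shot('wrist');save(c,'w2.png');print(c['M'][:3,3],read_state()['joint_positions'])
for t in ['holder','brush_coral','brush_yellow','brush_lilac','brush_green']:
    for d in landmark_of('wrist',t): print(t,np.round(d['point']),round(d['p'],2))
    for d in trace('wrist',t): print('  tr',np.round(d['bbox']),round(d['p'],2))
E
```

```text
time_s: 4.4
position: [0.4575, 0.3327, 0.29]
tcp_rot: [[-0.96, 0.281, 0.0], [0.281, 0.96, 0.0], [-0.0, 0.0, -1.0]]
force: [0.8, 0.0, -0.4]
opening: 1.0
grasp_force: 0.0
[0.383 0.355 0.435] [ 24.156  22.596  87.102  -0.4    69.917 -49.116]
holder [236. 305.] 0.82
  tr [249. 186. 117. 108.] 0.77
brush_coral [220. 336.] 0.68
  tr [328. 219.  21.  34.] 0.93
brush_yellow [258. 282.] 0.9
  tr [262. 265.  19.  38.] 0.94
brush_lilac [235. 316.] 0.83
brush_lilac [285. 357.] 0.78
  tr [308. 236.  14.  34.] 0.81
  tr [355. 288.  10.  34.] 0.59
```

View pics/w2.png

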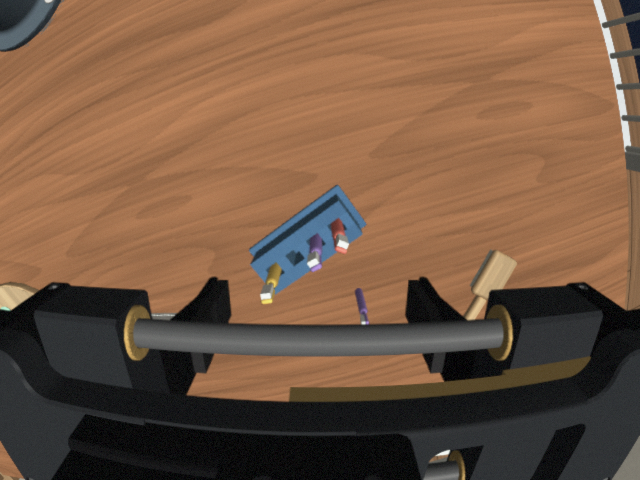

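The wrist view shows the holder around (305,240). Going from (270,280) to (340,235), its wells hold yellow, nothing, lilac and coral; the loose lilac at (361,305) is smaller. The cap has to come off first, so I'll look at the tray and case next.

```bash
cat > look.py <<'E'
from h import *
import sys,json
np.set_printoptions(precision=3,suppress=True)
c=shot('wrist');save(c,sys.argv[1]+'.png');s=read_state();print('TCP',np.array(s['position']),s['joint_positions'])
np.savez('pics/'+sys.argv[1]+'.npz',**{k:v for k,v in c.items()})
for t in sys.argv[2:]:
    for d in landmark_of('wrist',t): print(t,np.round(d['point'],1),round(d['p'],2))
    for d in trace('wrist',t)[:2]:
        print('  tr',np.round(d['bbox']),round(d['p'],2), cv2.minAreaRect(np.argwhere(d['pixels'])[:,::-1].astype(np.float32)))
E
python3 -m jog '[{"tx":-3.05,"ty":-3.15,"tz":-0.3,"roll":0,"jaw":1},{"tx":-3.05,"ty":-3.15,"tz":-0.3,"roll":0,"jaw":1},{"tx":-3.05,"ty":-3.15,"tz":-0.3,"roll":0,"jaw":1},{"tx":-3.05,"ty":-3.15,"tz":-0.3,"roll":0,"jaw":1},{"tx":-3.05,"ty":-3.15,"tz":-0.3,"roll":0,"jaw":1},{"tx":-3.05,"ty":-3.15,"tz":-0.3,"roll":0,"jaw":1},{"tx":-3.05,"ty":-3.15,"tz":-0.3,"roll":0,"jaw":1}]'
python3 look.py w3 tray
python3 -m jog '[{"tx":-1.65,"ty":-3.85,"tz":-0.3,"roll":0,"jaw":1},{"tx":-1.65,"ty":-3.85,"tz":-0.3,"roll":0,"jaw":1},{"tx":-1.65,"ty":-3.85,"tz":-0.3,"roll":0,"jaw":1},{"tx":-1.65,"ty":-3.85,"tz":-0.3,"roll":0,"jaw":1},{"tx":-1.65,"ty":-3.85,"tz":-0.3,"roll":0,"jaw":1},{"tx":-1.65,"ty":-3.85,"tz":-0.3,"roll":0,"jaw":1}]'
python3 look.py w4 case cap
python3 -c "
import cv2,numpy as np
a=cv2.imread('pics/w3.png')[0:300];b=cv2.imread('pics/w4.png')[0:300];cv2.imwrite('pics/w34.png',np.vstack([a,b]))"
```

```text
time_s: 5.65
position: [0.5996, 0.0619, 0.3107]
tcp_rot: [[-0.96, 0.28, 0.0], [0.28, 0.96, 0.0], [0.0, 0.0, -1.0]]
force: [0.8, 1.0, 1.2]
opening: 0.999
grasp_force: 0.0
TCP [0.604 0.055 0.311] [ -5.186  24.676  80.2    -0.336  74.755 -78.595]
tray [175.4 304.9] 0.73
tray [ 70.  487.5] 0.32
  tr [240. 149. 130.  58.] 0.72 ((302.99267578125, 176.88833618164062), (51.571998596191406, 122.78426361083984), 86.25701904296875)
time_s: 6.4
position: [0.6292, -0.1859, 0.3286]
tcp_rot: [[-0.96, 0.279, -0.001], [0.279, 0.96, 0.001], [0.001, 0.001, -1.0]]
force: [0.9, -0.4, 0.3]
opening: 1.002
grasp_force: 0.0
TCP [ 0.63  -0.194  0.329] [ -26.667   28.52    70.726   -0.287   80.483 -100.157]
  tr [169.  40. 244. 238.] 0.69 ((288.9248046875, 156.80206298828125), (235.931396484375, 240.60589599609375), 76.32869720458984)
cap [163.  284.4] 0.94
  tr [211. 107. 126. 130.] 0.88 ((273.2167663574219, 172.94540405273438), (43.9708137512207, 143.77847290039062), 46.12330627441406)
```

View pics/w34.png

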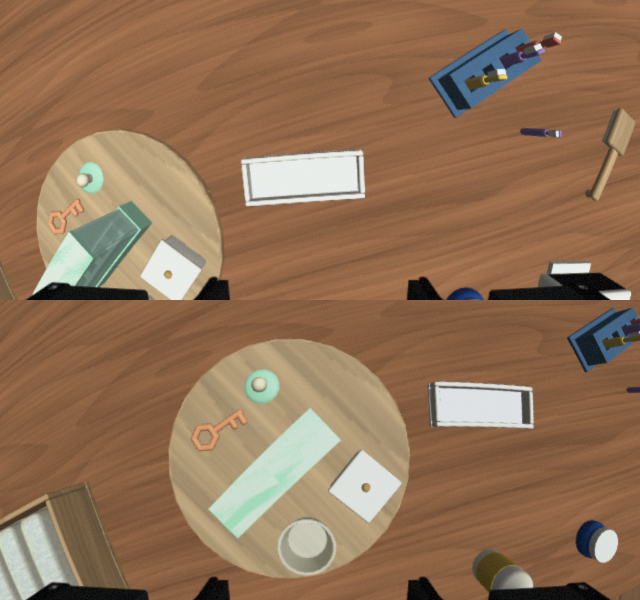

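Top: tray at (303,178). Bottom: cap top spans (313,108)–(238,238), with the trinket at (365,187) and the ramekin at (307,247) close by. I'll measure cap and tray outlines from two settled views.

```bash
cat > rect.py <<'E'
from h import *
def rect(c,mask,z):
    k=max(cv2.findContours(mask.astype(np.uint8),0,cv2.CHAIN_APPROX_NONE)[0],key=cv2.contourArea)[:,0]
    P=np.array([atz(c,y,x,z)[:2] for x,y in k]).astype(np.float32)*1000
    (cx,cy),(w,h),a=cv2.minAreaRect(P)
    if w>h: w,h,a=h,w,a+90   # long axis at a+90
    return cx,cy,w,h,(a+90+90)%180-90
E
cat > m.py <<'E'
from rect import *; import sys
np.set_printoptions(precision=2,suppress=True)
c=shot('wrist');print('TCP',np.array(read_state()['position']))
for a in sys.argv[1:]:
    t,z=a.split(':');
    for d in trace('wrist',t)[:1]: print(t,round(d['p'],2),'rect cx cy w h longaxis',np.array(rect(c,d['pixels'],float(z))))
    for d in landmark_of('wrist',t)[:1]: print('   lm',np.array(d['point']),'ray o,d',*[np.array(v)*1000 for v in ray(c,*d['point'])])
E
python3 -m jog '[{"tx":0,"ty":0,"tz":0,"roll":0,"jaw":1},{"tx":0,"ty":0,"tz":0,"roll":0,"jaw":1}]'
python3 m.py cap:0.167 tray:0.03
python3 -m jog '[{"tx":0.5,"ty":3,"tz":0,"roll":0,"jaw":1},{"tx":0.5,"ty":3,"tz":0,"roll":0,"jaw":1},{"tx":0.5,"ty":3,"tz":0,"roll":0,"jaw":1},{"tx":0,"ty":0,"tz":0,"roll":0,"jaw":1},{"tx":0,"ty":0,"tz":0,"roll":0,"jaw":1},{"tx":0,"ty":0,"tz":0,"roll":0,"jaw":1}]'
python3 m.py cap:0.167 tray:0.03 case:0.064
```

```text
time_s: 6.85
position: [0.6292, -0.1847, 0.3286]
tcp_rot: [[-0.96, 0.279, -0.0], [0.279, 0.96, 0.001], [0.001, 0.0, -1.0]]
force: [0.2, 0.2, -0.4]
opening: 1.0
grasp_force: 0.0
TCP [ 0.63 -0.19  0.33]
cap 0.9 rect cx cy w h longaxis [ 578.63 -210.89   37.87  122.92  -62.74]
   lm [164.4 284.9] ray o,d [ 555.12 -162.9   473.35] [  60.87 -109.11 -992.16]
tray 0.87 rect cx cy w h longaxis [571.83  47.22  57.34 150.17  77.75]
   lm [105.  474.7] ray o,d [ 555.12 -162.9   473.35] [  30.28  408.49 -912.26]
time_s: 7.7
position: [0.6402, -0.0971, 0.3286]
tcp_rot: [[-0.96, 0.282, 0.0], [0.282, 0.96, -0.001], [-0.0, -0.001, -1.0]]
force: [0.2, -0.0, 0.6]
opening: 1.0
grasp_force: 0.0
TCP [ 0.64 -0.1   0.33]
cap 0.76 rect cx cy w h longaxis [ 578.46 -202.18   45.86  138.91  -63.11]
   lm [177.9 208.3] ray o,d [566.1  -74.91 473.29] [  30.41 -311.22 -949.85]
tray 0.66 rect cx cy w h longaxis [571.89  50.33  57.05 144.82  77.86]
   lm [112.7 414.5] ray o,d [566.1  -74.91 473.29] [  18.55  256.39 -966.39]
case 0.66 rect cx cy w h longaxis [ 575.29 -199.73  270.62  276.08   74.92]
   lm [173.3 217.7] ray o,d [566.1  -74.91 473.29] [  27.18 -284.89 -958.17]
```

```bash
cat > go.py <<'E'
# go.py x y z yaw(tool y, deg) -> cm in current (and rolled) tool axes
from h import *; import sys
x,y,z,w=map(float,sys.argv[1:5]); s=read_state(); R=np.array(s['tcp_rot']); p=np.array(s['position'])
yaw=np.degrees(np.arctan2(R[1,1],R[0,1])); d=(yaw-w+90)%180-90 if len(sys.argv)<6 else (yaw-w+180)%360-180
t=np.radians(w if len(sys.argv)>5 else yaw-d); ty=np.array([np.cos(t),np.sin(t),0]); tx=np.array([-ty[1],ty[0],0])*1
tx=np.cross(ty,[0,0,-1]); D=(np.array([x,y,z])-p)*100
print('pos',p.round(4),'yaw',round(yaw,2),'tilt',R[:2,2].round(4),'j6',round(s['joint_positions'][5],1),'F',np.round(s['force'],1),'open',round(s['opening'],3))
print('roll rad',round(np.radians(d),4),'| after roll: tx',round(D@tx,3),'ty',round(D@ty,3),'tz',round(-D[2],3),'| now: tx,ty',(R.T@D).round(3)[:2])
E
python3 -m jog '[{"tx":0,"ty":0,"tz":0,"roll":0.135,"jaw":1},{"tx":0,"ty":0,"tz":0,"roll":0.135,"jaw":1},{"tx":0,"ty":0,"tz":0,"roll":0.135,"jaw":1},{"tx":0,"ty":0,"tz":0,"roll":0.135,"jaw":1},{"tx":0,"ty":0,"tz":0,"roll":0.135,"jaw":1},{"tx":0,"ty":0,"tz":0,"roll":0.135,"jaw":1},{"tx":0,"ty":0,"tz":0,"roll":0,"jaw":1},{"tx":0,"ty":0,"tz":0,"roll":0,"jaw":1}]'
python3 go.py 0.579 -0.210 0.25 27.3; python3 m.py cap:0.167
```

```text
time_s: 8.85
position: [0.6402, -0.0964, 0.3285]
tcp_rot: [[-0.461, 0.888, -0.0], [0.888, 0.461, -0.0], [-0.0, -0.0, -1.0]]
force: [-0.5, -0.0, -0.1]
opening: 1.001
grasp_force: 0.0
pos [ 0.6402 -0.0964  0.3285] yaw 27.42 tilt [-0. -0.] j6 -45.9 F [-0.5 -0.  -0.1] open 1.001
roll rad 0.0022 | after roll: tx -7.285 ty -10.646 tz 7.855 | now: tx,ty [ -7.262 -10.662]
TCP [ 0.64 -0.1   0.33]
cap 0.65 rect cx cy w h longaxis [ 574.46 -179.02   59.39  107.29  -63.18]
   lm [260.4 229.1] ray o,d [605.23 -26.73 473.27] [ -55.92 -404.34 -912.9 ]
```

```bash
python3 -m jog '[{"tx":-1.82,"ty":-2.66,"tz":0,"roll":0,"jaw":1},{"tx":-1.82,"ty":-2.66,"tz":0,"roll":0,"jaw":1},{"tx":-1.82,"ty":-2.66,"tz":0,"roll":0,"jaw":1},{"tx":-1.82,"ty":-2.66,"tz":2,"roll":0,"jaw":1},{"tx":0,"ty":0,"tz":2,"roll":0,"jaw":1},{"tx":0,"ty":0,"tz":0,"roll":0,"jaw":1},{"tx":0,"ty":0,"tz":0,"roll":0,"jaw":1},{"tx":0,"ty":0,"tz":0,"roll":0,"jaw":1}]'
python3 go.py 0.579 -0.210 0.14 27.3; python3 m.py cap:0.167; python3 look.py w5
```

```text
time_s: 9.8
position: [0.5799, -0.2095, 0.2898]
tcp_rot: [[-0.459, 0.888, 0.002], [0.888, 0.459, -0.001], [-0.002, 0.001, -1.0]]
force: [-0.9, -0.4, -0.8]
opening: 1.003
grasp_force: 0.0
pos [ 0.5799 -0.2095  0.2898] yaw 27.35 tilt [ 0.002 -0.001] j6 -57.6 F [-0.9 -0.4 -0.8] open 1.003
roll rad 0.0009 | after roll: tx -0.002 ty -0.107 tz 14.976 | now: tx,ty [ 0.026 -0.127]
TCP [ 0.58 -0.21  0.29]
cap 0.55 rect cx cy w h longaxis [ 577.68 -208.78   37.93  126.11  -62.79]
   lm [207.6 319.7] ray o,d [ 544.79 -139.6   434.34] [ 101.07 -180.68 -978.33]
TCP [ 0.58  -0.209  0.289] [-30.237  26.717  80.256   0.002  72.928 -57.577]
```

View pics/w5.png

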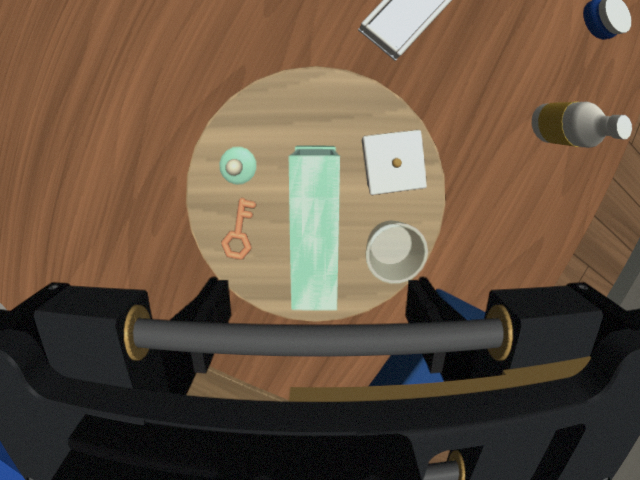

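The cap top, 290–338 columns wide, is centred between the fingers and parallel to them. I'll descend and grip.

```bash
python3 -m jog '[{"tx":0,"ty":-0.1,"tz":3,"roll":0,"jaw":1},{"tx":0,"ty":0,"tz":3,"roll":0,"jaw":1},{"tx":0,"ty":0,"tz":3,"roll":0,"jaw":1},{"tx":0,"ty":0,"tz":3,"roll":0,"jaw":1},{"tx":0,"ty":0,"tz":2,"roll":0,"jaw":1},{"tx":0,"ty":0,"tz":1,"roll":0,"jaw":1},{"tx":0,"ty":0,"tz":0,"roll":0,"jaw":1},{"tx":0,"ty":0,"tz":0,"roll":0,"jaw":1}]'
python3 go.py 0.579 -0.210 0.14 27.3
python3 -m jog '[{"tx":0,"ty":0,"tz":0,"roll":0,"jaw":0.6},{"tx":0,"ty":0,"tz":0,"roll":0,"jaw":0.45},{"tx":0,"ty":0,"tz":0,"roll":0,"jaw":0.4},{"tx":0,"ty":0,"tz":0,"roll":0,"jaw":0.3},{"tx":0,"ty":0,"tz":0,"roll":0,"jaw":0.3},{"tx":0,"ty":0,"tz":0,"roll":0,"jaw":0.3},{"tx":0,"ty":0,"tz":0,"roll":0,"jaw":0.3},{"tx":0,"ty":0,"tz":0,"roll":0,"jaw":0.3}]'
python3 go.py 0.579 -0.210 0.14 27.3
```

```text
time_s: 10.8
position: [0.5789, -0.2105, 0.1395]
tcp_rot: [[-0.459, 0.889, 0.002], [0.889, 0.459, -0.001], [-0.002, 0.001, -1.0]]
force: [0.1, -1.8, 0.2]
opening: 1.0
grasp_force: 0.0
pos [ 0.5789 -0.2105  0.1395] yaw 27.29 tilt [ 0.0016 -0.001 ] j6 -57.7 F [ 0.1 -1.8  0.2] open 1.0
roll rad -0.0001 | after roll: tx 0.039 ty 0.03 tz -0.049 | now: tx,ty [0.039 0.03 ]
time_s: 11.6
position: [0.578, -0.2102, 0.1384]
tcp_rot: [[-0.458, 0.889, -0.0], [0.889, 0.458, 0.0], [0.0, -0.0, -1.0]]
force: [-0.5, 1.3, 0.2]
opening: 0.411
grasp_force: 30.0
pos [ 0.578  -0.2102  0.1384] yaw 27.27 tilt [-0.0003  0.0001] j6 -57.6 F [-0.5  1.3  0.2] open 0.411
roll rad -0.0005 | after roll: tx -0.031 ty 0.097 tz -0.16 | now: tx,ty [-0.031  0.097]
```

```bash
python3 -m jog '[{"tx":0,"ty":0,"tz":-1,"roll":0,"jaw":0.3},{"tx":0,"ty":0,"tz":-1,"roll":0,"jaw":0.3},{"tx":0,"ty":0,"tz":-1,"roll":0,"jaw":0.3},{"tx":0,"ty":0,"tz":-1.5,"roll":0,"jaw":0.3},{"tx":0,"ty":0,"tz":-2,"roll":0,"jaw":0.3},{"tx":0,"ty":0,"tz":-2,"roll":0,"jaw":0.3},{"tx":0,"ty":0,"tz":0,"roll":0,"jaw":0.3},{"tx":0,"ty":0,"tz":0,"roll":0,"jaw":0.3}]'
python3 -m jog '[{"tx":0,"ty":0,"tz":0,"roll":0.115,"jaw":0.3},{"tx":0,"ty":0,"tz":0,"roll":0.115,"jaw":0.3},{"tx":0,"ty":0,"tz":0,"roll":0.115,"jaw":0.3},{"tx":0,"ty":0,"tz":0,"roll":0.115,"jaw":0.3},{"tx":0,"ty":0,"tz":0,"roll":0.115,"jaw":0.3},{"tx":0,"ty":0,"tz":0,"roll":0.115,"jaw":0.3},{"tx":0,"ty":0,"tz":0,"roll":0,"jaw":0.3},{"tx":0,"ty":0,"tz":0,"roll":0,"jaw":0.3}]'
python3 go.py 0.572 0.0515 0.16 -12.2
python3 look.py w6
python3 - <<'E'
from h import *
np.set_printoptions(precision=1,suppress=True)
cs={n:shot(n) for n in ('scene','side')}
for t in ['tray','case']:
    L=[landmark_of(n,t) for n in cs]
    for a in L[0][:1]:
        for b in L[1][:1]:
            p,e=tri([ray(cs['scene'],*a['point']),ray(cs['side'],*b['point'])]);print(t,p*1000,e)
E
```

```text
time_s: 12.4
position: [0.5782, -0.2103, 0.2243]
tcp_rot: [[-0.458, 0.889, 0.001], [0.889, 0.458, -0.001], [-0.001, 0.001, -1.0]]
force: [0.4, 0.0, -1.1]
opening: 0.413
grasp_force: 30.0
time_s: 13.2
position: [0.5775, -0.2099, 0.2225]
tcp_rot: [[0.21, 0.978, -0.002], [0.978, -0.21, 0.001], [0.001, -0.002, -1.0]]
force: [-0.9, 0.1, -0.7]
opening: 0.416
grasp_force: 30.0
pos [ 0.5775 -0.2099  0.2225] yaw -12.12 tilt [-0.0018  0.001 ] j6 -18.3 F [-0.9  0.1 -0.7] open 0.416
roll rad 0.0013 | after roll: tx 25.431 ty -6.065 tz 6.251 | now: tx,ty [25.435 -6.018]
TCP [ 0.578 -0.21   0.223] [-30.378  30.661  84.684  -0.002  64.747 -18.231]
tray [575.8  53.7  -2.7] [0.00222521750444444, 0.0022252175044443216]
case [ 578.  -210.6   28.2] [0.005662299465763908, 0.00566229946576389]
```

View pics/w6.png

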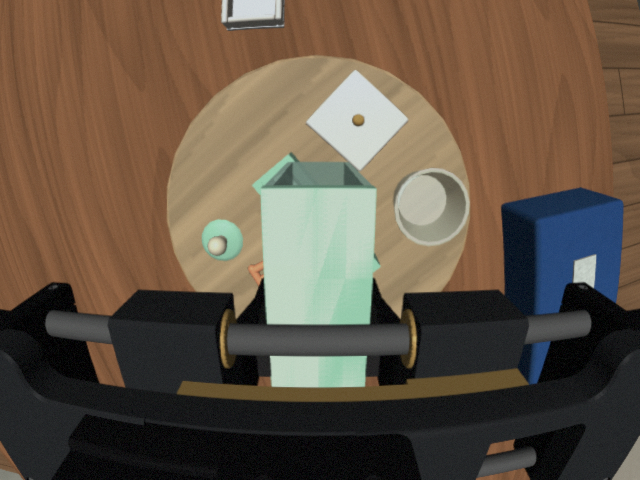

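The cap (262–375 columns) hangs upright and clear of the case. I'll go part-way and measure the tray.

```bash
python3 -m jog '[{"tx":3.18,"ty":-0.75,"tz":0,"roll":0,"jaw":0.3},{"tx":3.18,"ty":-0.75,"tz":0,"roll":0,"jaw":0.3},{"tx":3.18,"ty":-0.75,"tz":0,"roll":0,"jaw":0.3},{"tx":3.18,"ty":-0.75,"tz":0,"roll":0,"jaw":0.3},{"tx":3.18,"ty":-0.75,"tz":0,"roll":0,"jaw":0.3},{"tx":0,"ty":0,"tz":0,"roll":0,"jaw":0.3},{"tx":0,"ty":0,"tz":0,"roll":0,"jaw":0.3},{"tx":0,"ty":0,"tz":0,"roll":0,"jaw":0.3}]'
python3 go.py 0.572 0.0515 0.16 -12.2; python3 m.py tray:0.03; python3 look.py w7
```

```text
time_s: 14.35
position: [0.5756, -0.0477, 0.2237]
tcp_rot: [[0.213, 0.977, 0.001], [0.977, -0.213, -0.001], [-0.001, 0.001, -1.0]]
force: [0.1, -0.3, -0.6]
opening: 0.409
grasp_force: 30.0
pos [ 0.5756 -0.0477  0.2237] yaw -12.28 tilt [ 0.0007 -0.0007] j6 -3.5 F [ 0.1 -0.3 -0.6] open 0.409
roll rad -0.0014 | after roll: tx 9.617 ty -2.446 tz 6.373 | now: tx,ty [ 9.617 -2.465]
TCP [ 0.58 -0.05  0.22]
tray 0.7 rect cx cy w h longaxis [572.81  53.08  56.82 138.74  77.57]
   lm [113.8 292.2] ray o,d [593.35  29.14 368.42] [ -54.66   59.09 -996.76]
TCP [ 0.575 -0.048  0.224] [-15.845  27.781  90.181  -0.01   62.031  -3.492]
```

View pics/w7.png

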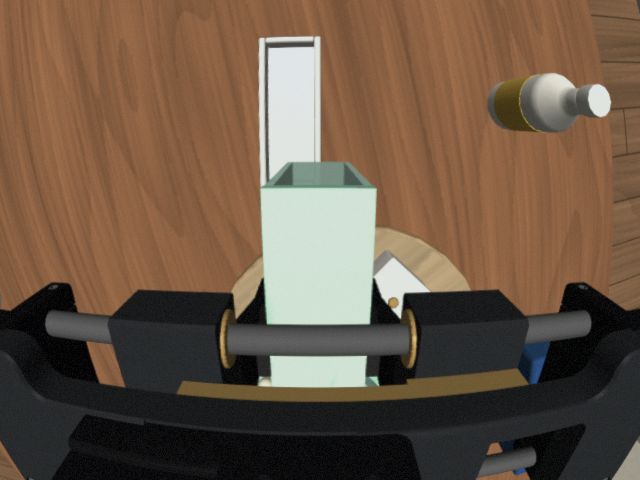

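The tray spans (262–320, 38–190) in this view, with its near end hidden by the cap. Corrected centre is about (0.5725, 0.0517).

```bash
python3 -m jog '[{"tx":2.4,"ty":-0.6,"tz":0,"roll":0,"jaw":0.3},{"tx":2.4,"ty":-0.6,"tz":0,"roll":0,"jaw":0.3},{"tx":2.4,"ty":-0.6,"tz":1,"roll":0,"jaw":0.3},{"tx":2.4,"ty":-0.6,"tz":2,"roll":0,"jaw":0.3},{"tx":0,"ty":0,"tz":2,"roll":0,"jaw":0.3},{"tx":0,"ty":0,"tz":2,"roll":0,"jaw":0.3},{"tx":0,"ty":0,"tz":0,"roll":0,"jaw":0.3},{"tx":0,"ty":0,"tz":0,"roll":0,"jaw":0.3}]'
python3 go.py 0.5725 0.0517 0.081 -12.4
python3 - <<'E'
from h import *
c=shot('scene');save(c,'s8.png',(270,140,390,280),5)
c=shot('side');save(c,'d8.png',(260,160,400,320),4)
a=cv2.imread('pics/s8.png')[:,:];b=cv2.imread('pics/d8.png')
a=cv2.resize(a,(400,466));b=cv2.resize(b,(400,457));cv2.imwrite('pics/sd8.png',np.hstack([a[:457],b]))
E
```

```text
time_s: 15.35
position: [0.5723, 0.0515, 0.1535]
tcp_rot: [[0.213, 0.977, -0.0], [0.977, -0.213, 0.0], [-0.0, -0.0, -1.0]]
force: [-0.0, 0.2, -0.4]
opening: 0.413
grasp_force: 30.0
pos [0.5723 0.0515 0.1535] yaw -12.31 tilt [-0.0005  0.    ] j6 6.3 F [-0.   0.2 -0.4] open 0.413
roll rad 0.0016 | after roll: tx 0.021 ty 0.011 tz 7.253 | now: tx,ty [0.021 0.015]
```

View pics/sd8.png

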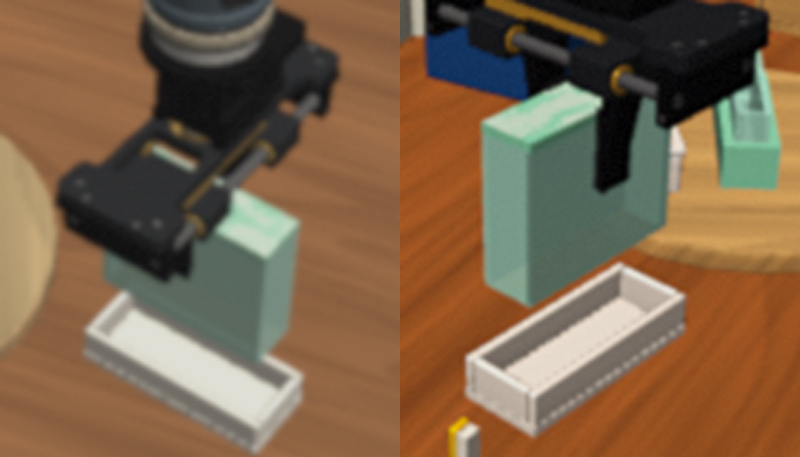

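Both views show the cap directly above the tray and parallel to it, so I'll lower it.

```bash
python3 -m jog '[{"tx":0,"ty":0,"tz":2,"roll":0,"jaw":0.3},{"tx":0,"ty":0,"tz":1.5,"roll":0,"jaw":0.3},{"tx":0,"ty":0,"tz":1,"roll":0,"jaw":0.3},{"tx":0,"ty":0,"tz":1,"roll":0,"jaw":0.3},{"tx":0,"ty":0,"tz":0.7,"roll":0,"jaw":0.3},{"tx":0,"ty":0,"tz":0.5,"roll":0,"jaw":0.3},{"tx":0,"ty":0,"tz":0.4,"roll":0,"jaw":0.3},{"tx":0,"ty":0,"tz":0,"roll":0,"jaw":0.3}]'
python3 go.py 0.5725 0.0517 0.081 -12.4
```

```text
time_s: 16.25
position: [0.572, 0.0521, 0.0822]
tcp_rot: [[0.212, 0.977, -0.001], [0.977, -0.212, 0.0], [-0.0, -0.001, -1.0]]
force: [0.5, -0.3, -1.2]
opening: 0.414
grasp_force: 30.0
pos [0.572  0.0521 0.0822] yaw -12.26 tilt [-0.0007  0.    ] j6 6.3 F [ 0.5 -0.3 -1.2] open 0.414
roll rad 0.0024 | after roll: tx -0.025 ty 0.058 tz 0.119 | now: tx,ty [-0.025  0.058]
```

```bash
python3 -m jog '[{"tx":0,"ty":0,"tz":0.15,"roll":0,"jaw":0.3},{"tx":0,"ty":0,"tz":0,"roll":0,"jaw":0.3},{"tx":0,"ty":0,"tz":0,"roll":0,"jaw":0.42},{"tx":0,"ty":0,"tz":0,"roll":0,"jaw":0.46},{"tx":0,"ty":0,"tz":0,"roll":0,"jaw":0.55},{"tx":0,"ty":0,"tz":0,"roll":0,"jaw":0.8},{"tx":0,"ty":0,"tz":0,"roll":0,"jaw":1},{"tx":0,"ty":0,"tz":0,"roll":0,"jaw":1}]'
python3 -m jog '[{"tx":0,"ty":0,"tz":-2,"roll":0,"jaw":1},{"tx":0,"ty":0,"tz":-3,"roll":0,"jaw":1},{"tx":0,"ty":0,"tz":-3,"roll":0,"jaw":1},{"tx":0,"ty":0,"tz":-4,"roll":0,"jaw":1},{"tx":0,"ty":0,"tz":-4,"roll":0,"jaw":1},{"tx":0,"ty":0,"tz":-4,"roll":0,"jaw":1},{"tx":0,"ty":0,"tz":0,"roll":0,"jaw":1},{"tx":0,"ty":0,"tz":0,"roll":0,"jaw":1}]'
python3 m.py cap:0.109 tray:0.03
python3 go.py 0.575 -0.21 0.3 27.3
```

```text
time_s: 17.05
position: [0.5722, 0.052, 0.0811]
tcp_rot: [[0.212, 0.977, 0.0], [0.977, -0.212, -0.0], [0.0, 0.0, -1.0]]
force: [0.8, -0.9, -0.3]
opening: 0.738
grasp_force: 0.0
time_s: 17.85
position: [0.5724, 0.0521, 0.2821]
tcp_rot: [[0.212, 0.977, 0.002], [0.977, -0.212, -0.0], [0.0, 0.002, -1.0]]
force: [0.0, -0.0, 0.2]
opening: 0.999
grasp_force: 0.0
TCP [0.57 0.05 0.28]
cap 0.98 rect cx cy w h longaxis [574.49  54.15  38.12 127.03  77.68]
   lm [197.3 320.8] ray o,d [589.87 128.82 426.8 ] [ -26.76 -175.57 -984.1 ]
tray 0.59 rect cx cy w h longaxis [570.29  53.61  54.29 141.03  75.01]
pos [0.5713 0.0521 0.2793] yaw -12.27 tilt [-0.0036  0.0003] j6 6.3 F [0.5 0.4 0.7] open 1.0
roll rad -0.6906 | after roll: tx -23.462 ty -11.688 tz -2.071 | now: tx,ty [-25.532   5.927]
```

```bash
python3 -m jog '[{"tx":0,"ty":0,"tz":0,"roll":-0.115,"jaw":1},{"tx":0,"ty":0,"tz":0,"roll":-0.115,"jaw":1},{"tx":0,"ty":0,"tz":0,"roll":-0.115,"jaw":1},{"tx":0,"ty":0,"tz":0,"roll":-0.115,"jaw":1},{"tx":0,"ty":0,"tz":0,"roll":-0.115,"jaw":1},{"tx":0,"ty":0,"tz":0,"roll":-0.115,"jaw":1},{"tx":0,"ty":0,"tz":0,"roll":0,"jaw":1},{"tx":0,"ty":0,"tz":0,"roll":0,"jaw":1}]'
python3 go.py 0.597 -0.2456 0.2 27.3
```

```text
time_s: 18.9
position: [0.5719, 0.052, 0.2802]
tcp_rot: [[-0.456, 0.89, -0.002], [0.89, 0.456, 0.0], [0.001, -0.001, -1.0]]
force: [0.3, -0.9, 0.0]
opening: 1.005
grasp_force: 0.0
pos [0.5719 0.052  0.2802] yaw 27.13 tilt [-0.0016  0.0002] j6 -33.1 F [ 0.3 -0.9  0. ] open 1.005
roll rad -0.003 | after roll: tx -27.602 ty -11.419 tz 8.02 | now: tx,ty [-27.643 -11.326]
```

```bash
python3 -m jog '[{"tx":-3.95,"ty":-1.63,"tz":0,"roll":-0.003,"jaw":1},{"tx":-3.95,"ty":-1.63,"tz":0,"roll":0,"jaw":1},{"tx":-3.95,"ty":-1.63,"tz":0,"roll":0,"jaw":1},{"tx":-3.95,"ty":-1.63,"tz":0,"roll":0,"jaw":1},{"tx":-3.95,"ty":-1.63,"tz":0,"roll":0,"jaw":1},{"tx":-3.95,"ty":-1.63,"tz":0,"roll":0,"jaw":1},{"tx":-3.95,"ty":-1.63,"tz":0,"roll":0,"jaw":1},{"tx":0,"ty":0,"tz":2,"roll":0,"jaw":1}]'
python3 -m jog '[{"tx":0,"ty":0,"tz":2,"roll":0,"jaw":1},{"tx":0,"ty":0,"tz":2,"roll":0,"jaw":1},{"tx":0,"ty":0,"tz":2,"roll":0,"jaw":1},{"tx":0,"ty":0,"tz":0,"roll":0,"jaw":1},{"tx":0,"ty":0,"tz":0,"roll":0,"jaw":1}]'
python3 look.py w9; python3 -c "
import cv2
a=cv2.imread('pics/w9.png')[60:340,220:420];cv2.imwrite('pics/w9c.png',cv2.resize(a,None,fx=2.14,fy=2.14,interpolation=2))"
```

```text
time_s: 19.7
position: [0.6004, -0.2534, 0.2632]
tcp_rot: [[-0.454, 0.891, 0.007], [0.891, 0.454, -0.007], [-0.01, 0.003, -1.0]]
force: [-0.9, -0.1, 0.3]
opening: 1.004
grasp_force: 0.0
time_s: 20.2
position: [0.5982, -0.2459, 0.2008]
tcp_rot: [[-0.46, 0.888, -0.001], [0.888, 0.46, 0.001], [0.001, -0.0, -1.0]]
force: [0.1, -0.5, -0.0]
opening: 0.998
grasp_force: 0.0
TCP [ 0.599 -0.246  0.202] [-32.226  34.435  80.948   0.001  64.553 -59.631]
```

View pics/w9c.png

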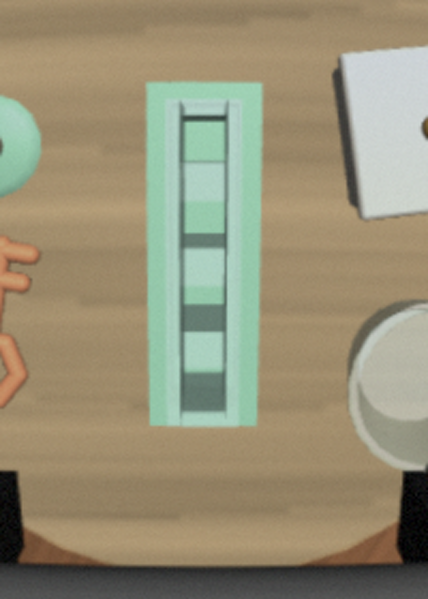

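The crop shows the mint shoulder from (147,83) to (260,425). The neck's four-well row is at 183–228, with the trinket and ramekin to the right.

```bash
cat > casefit.py <<'E'
from rect import *; import sys
np.set_printoptions(precision=2,suppress=True)
d=np.load('pics/%s.npz'%sys.argv[1]); c={k:d[k] for k in d.files}; c['cam']='wrist'
hsv=cv2.cvtColor(c['img'],cv2.COLOR_RGB2HSV)
m=cv2.inRange(hsv,(62,35,60),(95,255,255)); m[270:]=0
n,l,st,ce=cv2.connectedComponentsWithStats(m); x0,y0=[int(v) for v in sys.argv[2:4]]
k=l[y0,x0]; mk=l==k; print('bbox',st[k])
mk=cv2.morphologyEx(mk.astype(np.uint8),cv2.MORPH_CLOSE,np.ones((9,9)))
r=np.array(rect(c,mk,0.064)); print('shoulder cx cy w h long',r)
cam=c['M'][:3,3]; print('cam',cam)
cx,cy,_,_,a=r; a=np.radians(a); L=np.array([np.cos(a),np.sin(a)]); N=np.array([-L[1],L[0]])
print('cam off along,normal mm',(cam[:2]*1000-r[:2])@L,(cam[:2]*1000-r[:2])@N)
im=c['img'].copy()
for z,w,h in ((.064,40,125),(.086,24.5,110),(.086,15.5,99.5)):
    P=[np.append((np.array([cx,cy])+i*L*h/2+j*N*w/2)/1000,z) for i,j in((1,1),(1,-1),(-1,-1),(-1,1))]
    q=np.array([proj(c,p)[::-1] for p in P]); cv2.polylines(im,[np.round(q*16).astype(int)],True,(255,0,0),1,shift=4)
cv2.imwrite('pics/ov.png',cv2.resize(im[80:300,220:420,::-1],None,fx=2.7,fy=2.7,interpolation=2))
E
python3 casefit.py w9 293 180
```

```text
bbox [ 289   99   53  160 8285]
shoulder cx cy w h long [ 578.63 -210.88   39.77  124.9   -63.03]
cam [ 0.56 -0.18  0.35]
cam off along,normal mm -37.77989855135455 2.104416096537235
```

View pics/ov.png

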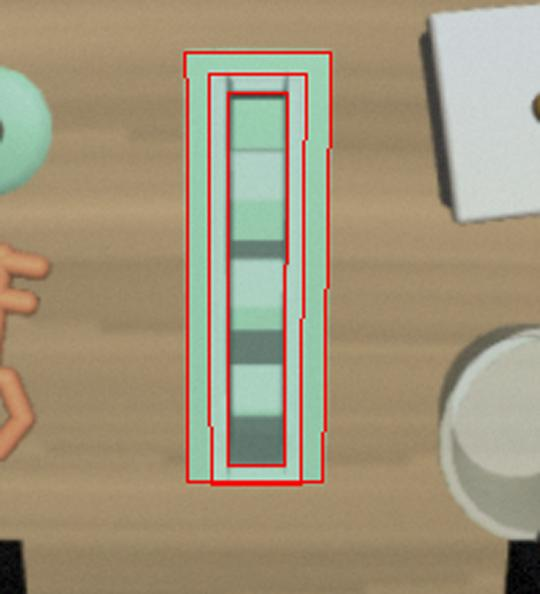

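The model overlay fits the shoulder, neck and wells. Case centre is (0.5786, -0.2109), with its long axis at -63.0°. Next I'll look at the holder from close by.

```bash
python3 -m jog '[{"tx":3.63,"ty":1.32,"tz":-0.6,"roll":0,"jaw":1},{"tx":3.63,"ty":1.32,"tz":-0.6,"roll":0,"jaw":1},{"tx":3.63,"ty":1.32,"tz":-0.6,"roll":0,"jaw":1},{"tx":3.63,"ty":1.32,"tz":-0.6,"roll":0,"jaw":1},{"tx":3.63,"ty":1.32,"tz":-0.6,"roll":0,"jaw":1},{"tx":3.63,"ty":1.32,"tz":-0.6,"roll":0,"jaw":1},{"tx":3.63,"ty":1.32,"tz":-0.6,"roll":0,"jaw":1}]'
python3 -m jog '[{"tx":3.63,"ty":1.32,"tz":0,"roll":0,"jaw":1},{"tx":3.63,"ty":1.32,"tz":0,"roll":0,"jaw":1},{"tx":3.63,"ty":1.32,"tz":0,"roll":0,"jaw":1},{"tx":3.63,"ty":1.32,"tz":0,"roll":0,"jaw":1},{"tx":3.63,"ty":1.32,"tz":0,"roll":0,"jaw":1},{"tx":3.63,"ty":1.32,"tz":0,"roll":0,"jaw":1},{"tx":3.63,"ty":1.32,"tz":0,"roll":0,"jaw":1},{"tx":0,"ty":0,"tz":0,"roll":0,"jaw":1}]'
python3 -m jog '[{"tx":0,"ty":0,"tz":0,"roll":0,"jaw":1},{"tx":0,"ty":0,"tz":0,"roll":0,"jaw":1}]'
python3 look.py w10 holder brush_coral brush_yellow brush_lilac brush_green; python3 m.py holder:0.053
```

```text
time_s: 20.95
position: [0.5637, 0.0236, 0.2452]
tcp_rot: [[-0.46, 0.888, 0.004], [0.888, 0.46, -0.001], [-0.002, 0.003, -1.0]]
force: [0.3, 0.6, -0.3]
opening: 0.997
grasp_force: 0.0
time_s: 21.75
position: [0.5277, 0.2951, 0.2449]
tcp_rot: [[-0.465, 0.885, 0.004], [0.885, 0.465, 0.003], [0.001, 0.005, -1.0]]
force: [0.2, -0.1, 0.1]
opening: 0.999
grasp_force: 0.0
time_s: 21.95
position: [0.5284, 0.2895, 0.2439]
tcp_rot: [[-0.46, 0.888, 0.001], [0.888, 0.46, -0.0], [-0.001, 0.001, -1.0]]
force: [-0.2, -0.1, -0.2]
opening: 0.995
grasp_force: 0.0
TCP [0.528 0.289 0.244] [18.084 28.317 85.345 -0.028 66.291 -9.27 ]
holder [177.5 299.2] 0.83
holder [379.  265.5] 0.35
  tr [266. 112.  68. 140.] 0.77 ((299.0212707519531, 181.62158203125), (60.90327453613281, 136.8432159423828), 6.788974761962891)
  tr [277. 225.  25.  38.] 0.43 ((288.2069091796875, 241.98275756835938), (15.598407745361328, 41.03866958618164), 21.80141258239746)
brush_coral [139.8 301.6] 0.69
  tr [288. 131.  24.  20.] 0.78 ((299.5000305175781, 140.50001525878906), (15.652474403381348, 21.0190372467041), 63.43495178222656)
brush_yellow [219.8 297.5] 0.8
  tr [236. 354.  68.  49.] 0.69 ((271.8769836425781, 387.2278747558594), (40.948856353759766, 65.26311492919922), 43.87669372558594)
  tr [276. 224.  26.  41.] 0.64 ((287.6896667480469, 242.27587890625), (16.341190338134766, 41.96714782714844), 21.801406860351562)
brush_lilac [168.3 303. ] 0.7
brush_lilac [181.4 389.1] 0.58
  tr [390. 179.  26.  23.] 0.69 ((401.68353271484375, 189.27410888671875), (32.645294189453125, 11.7872314453125), 39.09385681152344)
  tr [278. 224.  24.  40.] 0.49 ((288.4737854003906, 241.511474609375), (16.23601531982422, 42.14885330200195), 21.370620727539062)
TCP [0.53 0.29 0.24]
holder 0.8 rect cx cy w h longaxis [500.22 309.14  53.21 126.06 -69.5 ]
   lm [177.6 301.1] ray o,d [493.09 359.78 387.71] [  18.2  -131.7  -991.12]
```

View pics/w10.png

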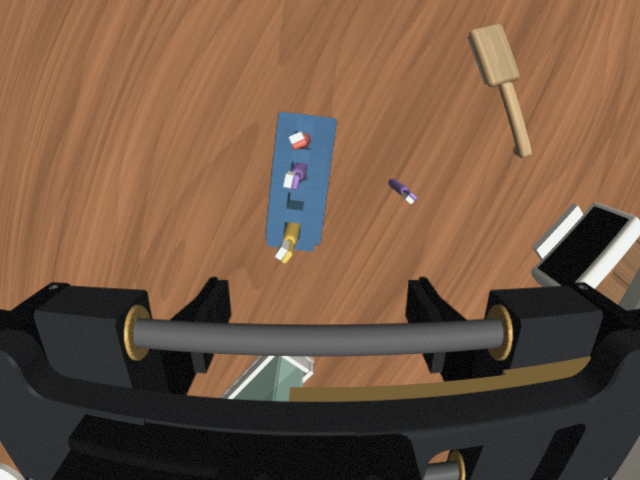

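The wrist view shows the holder at (300,180). Its wells hold coral (300,140), lilac (295,177), nothing (295,201) and yellow (288,240); the small lilac decoy is at (402,190). I'll align the tool with the holder and centre the camera over it.

```bash
cat > hold.py <<'E'
from rect import *; import sys
np.set_printoptions(precision=1,suppress=True)
c=shot('wrist'); save(c,sys.argv[1]+'.png'); hsv=cv2.cvtColor(c['img'],cv2.COLOR_RGB2HSV)
m=cv2.inRange(hsv,(98,90,30),(116,255,255)); m[285:]=0
m=cv2.morphologyEx(m,cv2.MORPH_CLOSE,np.ones((5,5)))
n,l,st,ce=cv2.connectedComponentsWithStats(m); k=1+np.argmax(st[1:,4]); print('bbox',st[k],'cam',c['M'][:3,3]*1000)
r=np.array(rect(c,l==k,0.008)); print('at z=8',r); print('at 53',np.array(rect(c,l==k,0.053)))
cx,cy,_,_,a=r; a=np.radians(a); L=np.array([np.cos(a),np.sin(a)]); N=np.array([-L[1],L[0]])
if len(sys.argv)>2: cx,cy=float(sys.argv[2]),float(sys.argv[3])
im=c['img'].copy()
def quad(z,w,h,s=0):
    P=[np.append((np.array([cx,cy])+(s+i*h/2)*L+j*N*w/2)/1000,z) for i,j in((1,1),(1,-1),(-1,-1),(-1,1))]
    q=np.array([proj(c,p)[::-1] for p in P]); cv2.polylines(im,[np.round(q*16).astype(int)],True,(255,255,0),1,shift=4)
quad(.008,60,135);quad(.053,45,120)
for s in(-42,-14,14,42): quad(.053,15.5,15.5,s); print(s,(np.array([cx,cy])+s*L))
y,x,w,h=st[k][1],st[k][0],st[k][2],st[k][3]
cv2.imwrite('pics/'+sys.argv[1]+'c.png',cv2.resize(im[max(y-20,0):y+h+20,x-40:x+w+40,::-1],None,fx=2.7,fy=2.7,interpolation=2))
E
python3 -m jog '[{"tx":0,"ty":0,"tz":1,"roll":0.12,"jaw":1},{"tx":-2.5,"ty":-0.5,"tz":1,"roll":0,"jaw":1},{"tx":-2.5,"ty":-0.5,"tz":1,"roll":0,"jaw":1},{"tx":0,"ty":0,"tz":1,"roll":0,"jaw":1},{"tx":0,"ty":0,"tz":0,"roll":0,"jaw":1},{"tx":0,"ty":0,"tz":0,"roll":0,"jaw":1},{"tx":0,"ty":0,"tz":0,"roll":0,"jaw":1}]'
python3 hold.py w11
```

```text
time_s: 23.35
position: [0.5364, 0.2409, 0.2036]
tcp_rot: [[-0.352, 0.936, 0.001], [0.936, 0.352, 0.001], [0.0, 0.001, -1.0]]
force: [-0.5, 0.5, -0.1]
opening: 1.006
grasp_force: 0.0
bbox [ 272   62   65  149 7814] cam [509.8 314.3 348.3]
at z=8 [500.2 305.7  58.2 137.9 -69.7]
at 53 [501.5 306.8  50.5 119.7 -69.7]
-42 [485.6 345.1]
-14 [495.4 318.8]
14 [505.1 292.5]
42 [514.8 266.3]
```

View pics/w11c.png

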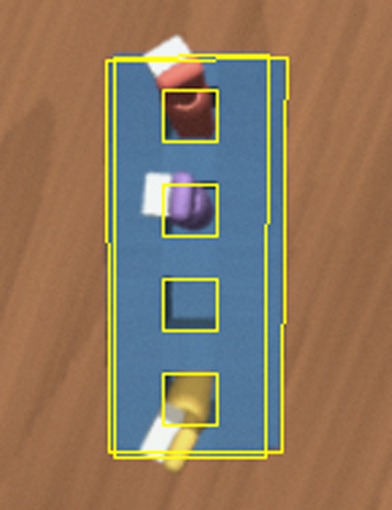

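The overlaid foot, block and well squares match the picture. Brush feet are at coral (485.6,345.1), lilac (495.4,318.8) and yellow (514.8,266.3) mm. I'll take yellow first.

```bash
python3 go.py 0.5148 0.2663 0.083 20.3
```

```text
pos [0.5364 0.2408 0.2037] yaw 20.63 tilt [0.0013 0.0005] j6 -7.3 F [ 0.6 -0.   0.3] open 1.002
roll rad 0.0058 | after roll: tx 3.139 ty -1.144 tz 12.065 | now: tx,ty [ 3.146 -1.141]
```

```bash
python3 -m jog '[{"tx":1.57,"ty":-0.57,"tz":0,"roll":0.006,"jaw":0.6},{"tx":1.57,"ty":-0.57,"tz":0,"roll":0,"jaw":0.6},{"tx":0,"ty":0,"tz":2,"roll":0,"jaw":0.6},{"tx":0,"ty":0,"tz":2,"roll":0,"jaw":0.6},{"tx":0,"ty":0,"tz":1,"roll":0,"jaw":0.6},{"tx":0,"ty":0,"tz":0,"roll":0,"jaw":0.6},{"tx":0,"ty":0,"tz":0,"roll":0,"jaw":0.6},{"tx":0,"ty":0,"tz":0,"roll":0,"jaw":0.6}]'
python3 go.py 0.5148 0.2663 0.083 20.3
```

```text
time_s: 24.2
position: [0.5153, 0.2657, 0.154]
tcp_rot: [[-0.346, 0.938, 0.002], [0.938, 0.346, 0.001], [-0.0, 0.002, -1.0]]
force: [0.6, -0.3, -1.1]
opening: 0.603
grasp_force: 0.0
pos [0.5153 0.2657 0.154 ] yaw 20.23 tilt [0.0019 0.0006] j6 -4.0 F [ 0.6 -0.3 -1.1] open 0.603
roll rad -0.0012 | after roll: tx 0.072 ty -0.024 tz 7.099 | now: tx,ty [ 0.073 -0.038]
```

```bash
python3 -m jog '[{"tx":0.05,"ty":-0.02,"tz":2,"roll":0,"jaw":0.6},{"tx":0,"ty":0,"tz":2,"roll":0,"jaw":0.6},{"tx":0,"ty":0,"tz":2,"roll":0,"jaw":0.6},{"tx":0,"ty":0,"tz":1.1,"roll":0,"jaw":0.6},{"tx":0,"ty":0,"tz":0,"roll":0,"jaw":0.6},{"tx":0,"ty":0,"tz":0,"roll":0,"jaw":0.4},{"tx":0,"ty":0,"tz":0,"roll":0,"jaw":0.25},{"tx":0,"ty":0,"tz":0,"roll":0,"jaw":0.15}]'
python3 -m jog '[{"tx":0,"ty":0,"tz":0,"roll":0,"jaw":0.05},{"tx":0,"ty":0,"tz":0,"roll":0,"jaw":0.05},{"tx":0,"ty":0,"tz":0,"roll":0,"jaw":0.05},{"tx":0,"ty":0,"tz":0,"roll":0,"jaw":0.05},{"tx":0,"ty":0,"tz":0,"roll":0,"jaw":0.05}]'
python3 go.py 0.5148 0.2663 0.083 20.3
```

```text
time_s: 25.0
position: [0.5149, 0.266, 0.0831]
tcp_rot: [[-0.346, 0.938, 0.002], [0.938, 0.346, 0.001], [-0.0, 0.002, -1.0]]
force: [0.2, -0.1, -0.4]
opening: 0.414
grasp_force: 0.0
time_s: 25.5
position: [0.5143, 0.2658, 0.0822]
tcp_rot: [[-0.346, 0.938, 0.0], [0.938, 0.346, 0.0], [-0.0, 0.0, -1.0]]
force: [0.7, 0.1, 1.5]
opening: 0.141
grasp_force: 30.0
pos [0.5143 0.2658 0.0822] yaw 20.22 tilt [0.0003 0.0001] j6 -3.9 F [0.7 0.1 1.5] open 0.141
roll rad -0.0013 | after roll: tx 0.03 ty 0.059 tz -0.076 | now: tx,ty [0.03  0.059]
```

```bash
python3 -m jog '[{"tx":0,"ty":0,"tz":-1,"roll":0,"jaw":0.05},{"tx":0,"ty":0,"tz":-2,"roll":0,"jaw":0.05},{"tx":0,"ty":0,"tz":-2,"roll":0,"jaw":0.05},{"tx":0,"ty":0,"tz":-3,"roll":0,"jaw":0.05},{"tx":0,"ty":0,"tz":-3,"roll":0,"jaw":0.05},{"tx":0,"ty":0,"tz":-3,"roll":-0.06,"jaw":0.05},{"tx":0,"ty":0,"tz":-1,"roll":-0.06,"jaw":0.05},{"tx":0,"ty":0,"tz":0,"roll":0,"jaw":0.05}]'
python3 -m jog '[{"tx":0,"ty":0,"tz":0,"roll":0,"jaw":0.05},{"tx":0,"ty":0,"tz":0,"roll":0,"jaw":0.05}]'
python3 go.py 0.5977 -0.2483 0.16 27; python3 look.py w12 brush_yellow holder
```

```text
time_s: 26.3
position: [0.5153, 0.2662, 0.2348]
tcp_rot: [[-0.456, 0.89, 0.005], [0.89, 0.456, 0.001], [-0.001, 0.005, -1.0]]
force: [-0.7, -0.3, 0.2]
opening: 0.139
grasp_force: 30.0
time_s: 26.5
position: [0.5133, 0.2655, 0.231]
tcp_rot: [[-0.455, 0.891, -0.002], [0.891, 0.455, -0.001], [0.0, -0.003, -1.0]]
force: [-0.4, -0.2, -0.5]
opening: 0.135
grasp_force: 30.0
pos [0.5133 0.2655 0.231 ] yaw 27.05 tilt [-0.0024 -0.0007] j6 -10.8 F [-0.4 -0.2 -0.5] open 0.135
roll rad 0.0009 | after roll: tx -49.61 ty -15.809 tz 7.098 | now: tx,ty [-49.599 -15.835]
TCP [0.513 0.266 0.231] [ 16.275  27.376  89.538  -0.     63.24  -10.787]
brush_yellow [258.9 317.6] 0.85
  tr [297. 249.  38. 140.] 0.71 ((319.5093688964844, 318.9223937988281), (39.71332931518555, 136.97421264648438), 6.863691806793213)
holder [165.3 325.3] 0.92
  tr [288.  97.  72. 144.] 0.88 ((323.7936706542969, 168.7919158935547), (62.24616622924805, 139.18832397460938), 6.952957630157471)
```

```bash
cat > foot.py <<'E'
from h import *; import sys
np.set_printoptions(precision=1,suppress=True)
s=read_state(); R=np.array(s['tcp_rot']); p=np.array(s['position']); c=shot('wrist')
print('foot expected px',proj(c,p+R@[0,0,.075]))
for d in landmark_of('wrist',sys.argv[1])[:2]:
    o,v=ray(c,*d['point']); q=R.T@(o-p); v=R.T@v; print('seen',np.array(d['point']),round(d['p'],2),'tool xy mm at foot',(q+v*(.075-q[2])/v[2])*1000)
E
python3 -m jog '[{"tx":-4.51,"ty":-1.44,"tz":0,"roll":0,"jaw":0.05},{"tx":-4.51,"ty":-1.44,"tz":0,"roll":0,"jaw":0.05},{"tx":-4.51,"ty":-1.44,"tz":0,"roll":0,"jaw":0.05},{"tx":-4.51,"ty":-1.44,"tz":0,"roll":0,"jaw":0.05},{"tx":-4.51,"ty":-1.44,"tz":0,"roll":0,"jaw":0.05},{"tx":-4.51,"ty":-1.44,"tz":0,"roll":0,"jaw":0.05}]'
python3 -m jog '[{"tx":-4.51,"ty":-1.44,"tz":0,"roll":0,"jaw":0.05},{"tx":-4.51,"ty":-1.44,"tz":0,"roll":0,"jaw":0.05},{"tx":-4.51,"ty":-1.44,"tz":0,"roll":0,"jaw":0.05},{"tx":-4.51,"ty":-1.44,"tz":0,"roll":0,"jaw":0.05},{"tx":-4.51,"ty":-1.44,"tz":0,"roll":0,"jaw":0.05},{"tx":0,"ty":0,"tz":0,"roll":0,"jaw":0.05},{"tx":0,"ty":0,"tz":0,"roll":0,"jaw":0.05},{"tx":0,"ty":0,"tz":0,"roll":0,"jaw":0.05}]'
python3 go.py 0.5977 -0.2483 0.16 27; python3 foot.py brush_yellow; python3 look.py w13 && python3 casefit.py w13 10 10 | head -1
```

```text
time_s: 27.35
position: [0.5606, -0.0163, 0.2318]
tcp_rot: [[-0.455, 0.89, -0.0], [0.89, 0.455, 0.0], [0.0, -0.0, -1.0]]
force: [1.3, 0.6, -0.2]
opening: 0.14
grasp_force: 30.0
time_s: 28.15
position: [0.5986, -0.2468, 0.2314]
tcp_rot: [[-0.456, 0.89, -0.002], [0.89, 0.456, 0.002], [0.002, -0.001, -1.0]]
force: [0.0, -0.4, -0.4]
opening: 0.139
grasp_force: 30.0
pos [ 0.5986 -0.2468  0.2314] yaw 27.12 tilt [-0.0016  0.0016] j6 -59.4 F [ 0.  -0.4 -0.4] open 0.139
roll rad 0.0022 | after roll: tx -0.093 ty -0.151 tz 7.145 | now: tx,ty [-0.108 -0.146]
foot expected px [257.6 315.9]
seen [257.  320.1] 0.78 tool xy mm at foot [ 0.4  2.6 75. ]
seen [172.3 317.5] 0.61 tool xy mm at foot [53.3  1.  75. ]
TCP [ 0.599 -0.246  0.232] [-32.219  32.598  79.14    0.011  68.305 -59.433]
bbox [     0      0    640    480 299349]
```

```bash
cat > axis.py <<'E'
from h import *; import sys
np.set_printoptions(precision=1,suppress=True)
s=read_state(); R=np.array(s['tcp_rot']); p=np.array(s['position']); c=shot('wrist')
H=cv2.cvtColor(c['img'],cv2.COLOR_RGB2HSV); lo,hi={'yellow':((18,120,60),(32,255,255)),'coral':((0,130,60),(8,255,255)),'lilac':((122,60,40),(150,255,255))}[sys.argv[1]]
m=cv2.inRange(H,lo,hi); m[:,:250]=0; m[:,390:]=0
for z in (.072,.068,.06,.05,.04,.03):
    r,x=proj(c,p+R@[0,0,z]); cols=np.flatnonzero(m[int(round(r))]); 
    if len(cols): print('z',z,'row',round(r,1),'exp col',round(x,1),'seen',cols.min(),cols.max(),(cols.min()+cols.max())/2,'n',len(cols))
rows=np.flatnonzero(m[:,305:330].any(1)); print('rows',rows.min(),rows.max(),'foot exp row',proj(c,p+R@[0,0,.075]))
E
python3 axis.py yellow
```

```text
z 0.072 row 259.2 exp col 315.9 seen 308 327 317.5 n 20
z 0.068 row 261.4 exp col 315.9 seen 308 327 317.5 n 20
z 0.06 row 266.1 exp col 315.8 seen 307 328 317.5 n 22
z 0.05 row 272.4 exp col 315.7 seen 307 328 317.5 n 22
z 0.04 row 279.3 exp col 315.6 seen 307 329 318.0 n 23
z 0.03 row 286.8 exp col 315.5 seen 306 330 318.0 n 25
rows 251 401 foot exp row [257.6 315.9]
```

```bash
python3 -m jog '[{"tx":-0.1,"ty":-0.24,"tz":2,"roll":0,"jaw":0.05},{"tx":0,"ty":0,"tz":2,"roll":0,"jaw":0.05},{"tx":0,"ty":0,"tz":2,"roll":0,"jaw":0.05},{"tx":0,"ty":0,"tz":0,"roll":0,"jaw":0.05},{"tx":0,"ty":0,"tz":0,"roll":0,"jaw":0.05},{"tx":0,"ty":0,"tz":0,"roll":0,"jaw":0.05}]'
python3 go.py 0.5969 -0.2487 0.111 27; python3 go.py 0.5969 -0.2487 0.111 27
```

```text
time_s: 28.95
position: [0.5984, -0.2501, 0.1735]
tcp_rot: [[-0.456, 0.89, 0.002], [0.89, 0.456, -0.001], [-0.002, 0.001, -1.0]]
force: [-0.1, -1.2, -0.9]
opening: 0.137
grasp_force: 30.0
pos [ 0.5984 -0.2501  0.1735] yaw 27.14 tilt [ 0.0022 -0.0014] j6 -59.7 F [-0.1 -1.2 -0.9] open 0.137
roll rad 0.0024 | after roll: tx 0.19 ty -0.073 tz 6.246 | now: tx,ty [ 0.204 -0.081]
pos [ 0.5984 -0.2501  0.1735] yaw 27.14 tilt [ 0.0022 -0.0014] j6 -59.7 F [-0.1 -1.2 -0.9] open 0.137
roll rad 0.0024 | after roll: tx 0.19 ty -0.073 tz 6.246 | now: tx,ty [ 0.204 -0.081]
```

```bash
for i in 1 2 3 4; do python3 -m jog '[{"tx":0,"ty":0,"tz":0,"roll":0,"jaw":0.05},{"tx":0,"ty":0,"tz":0,"roll":0,"jaw":0.05}]' >/dev/null; python3 go.py 0.5969 -0.2487 0.111 27; done
```

```text
pos [ 0.598  -0.2502  0.1732] yaw 27.11 tilt [ 0.0017 -0.0011] j6 -59.7 F [-0.1 -0.4 -0.2] open 0.142
roll rad 0.0019 | after roll: tx 0.186 ty -0.032 tz 6.217 | now: tx,ty [ 0.197 -0.038]
pos [ 0.5976 -0.2501  0.1724] yaw 27.1 tilt [ 0.0004 -0.0003] j6 -59.7 F [ 0.3 -0.5 -1.1] open 0.136
roll rad 0.0017 | after roll: tx 0.157 ty 0.002 tz 6.138 | now: tx,ty [0.16  0.001]
pos [ 0.5975 -0.25    0.1721] yaw 27.1 tilt [0. 0.] j6 -59.7 F [ 0.2  1.4 -0.6] open 0.14
roll rad 0.0017 | after roll: tx 0.146 ty 0.006 tz 6.106 | now: tx,ty [0.146 0.006]
pos [ 0.5975 -0.25    0.172 ] yaw 27.1 tilt [-0.0001  0.    ] j6 -59.7 F [ 0.9 -0.7 -0.1] open 0.138
roll rad 0.0018 | after roll: tx 0.141 ty 0.004 tz 6.102 | now: tx,ty [0.141 0.004]
```

```bash
python3 -m jog '[{"tx":0.14,"ty":0,"tz":0.5,"roll":0,"jaw":0.05},{"tx":0,"ty":0,"tz":0.5,"roll":0,"jaw":0.05},{"tx":0,"ty":0,"tz":0,"roll":0,"jaw":0.05},{"tx":0,"ty":0,"tz":0,"roll":0,"jaw":0.05},{"tx":0,"ty":0,"tz":0.5,"roll":0,"jaw":0.05},{"tx":0,"ty":0,"tz":0.5,"roll":0,"jaw":0.05},{"tx":0,"ty":0,"tz":0.5,"roll":0,"jaw":0.05},{"tx":0,"ty":0,"tz":0,"roll":0,"jaw":0.05}]'
python3 go.py 0.5969 -0.2487 0.111 27
```

```text
time_s: 30.55
position: [0.5963, -0.2484, 0.1459]
tcp_rot: [[-0.456, 0.89, -0.002], [0.89, 0.456, 0.001], [0.002, -0.001, -1.0]]
force: [0.3, 0.2, -1.1]
opening: 0.142
grasp_force: 30.0
pos [ 0.5963 -0.2484  0.1459] yaw 27.1 tilt [-0.0018  0.0011] j6 -59.6 F [ 0.3  0.2 -1.1] open 0.142
roll rad 0.0017 | after roll: tx -0.056 ty 0.044 tz 3.49 | now: tx,ty [-0.063  0.048]
```

```bash
python3 -m jog '[{"tx":0,"ty":0,"tz":0.7,"roll":0,"jaw":0.05},{"tx":0,"ty":0,"tz":0.7,"roll":0,"jaw":0.05},{"tx":0,"ty":0,"tz":0.7,"roll":0,"jaw":0.05},{"tx":0,"ty":0,"tz":0.7,"roll":0,"jaw":0.05},{"tx":0,"ty":0,"tz":0.4,"roll":0,"jaw":0.05},{"tx":0,"ty":0,"tz":0.2,"roll":0,"jaw":0.05},{"tx":0,"ty":0,"tz":0,"roll":0,"jaw":0.05},{"tx":0,"ty":0,"tz":0,"roll":0,"jaw":0.05}]'
python3 go.py 0.5969 -0.2487 0.111 27
```

```text
time_s: 31.35
position: [0.5971, -0.2488, 0.1132]
tcp_rot: [[-0.456, 0.89, 0.0], [0.89, 0.456, -0.0], [-0.0, 0.0, -1.0]]
force: [-0.1, 0.1, 0.3]
opening: 0.137
grasp_force: 30.0
pos [ 0.5971 -0.2488  0.1132] yaw 27.1 tilt [ 0.0004 -0.0003] j6 -59.6 F [-0.1  0.1  0.3] open 0.137
roll rad 0.0018 | after roll: tx 0.02 ty -0.008 tz 0.222 | now: tx,ty [ 0.02  -0.008]
```

```bash
python3 -m jog '[{"tx":0,"ty":0,"tz":0.2,"roll":0,"jaw":0.05},{"tx":0,"ty":0,"tz":0,"roll":0,"jaw":0.05},{"tx":0,"ty":0,"tz":0,"roll":0,"jaw":0.3},{"tx":0,"ty":0,"tz":0,"roll":0,"jaw":0.5},{"tx":0,"ty":0,"tz":0,"roll":0,"jaw":0.5},{"tx":0,"ty":0,"tz":0,"roll":0,"jaw":0.5},{"tx":0,"ty":0,"tz":0,"roll":0,"jaw":0.5}]'
python3 -m jog '[{"tx":0,"ty":0,"tz":-2,"roll":0,"jaw":0.5},{"tx":0,"ty":0,"tz":-2,"roll":0,"jaw":0.5},{"tx":0,"ty":0,"tz":-3,"roll":0,"jaw":0.5},{"tx":0,"ty":0,"tz":-3,"roll":0,"jaw":0.5},{"tx":0,"ty":0,"tz":-3,"roll":0,"jaw":0.5},{"tx":0,"ty":0,"tz":-1,"roll":0,"jaw":0.5},{"tx":0,"ty":0,"tz":0,"roll":0,"jaw":0.5},{"tx":0,"ty":0,"tz":0,"roll":0,"jaw":0.5}]'
python3 go.py 0.525 0.26 0.21 20.3
python3 - <<'E'
from h import *
np.set_printoptions(precision=1,suppress=True)
c=shot('wrist')
for d in trace('wrist','brush_yellow')[:2]+landmark_of('wrist','brush_yellow')[:2]: print(d.get('bbox',d.get('point')),d['p'])
print('exp foot px',proj(c,[.597,-.2487,.036]),'handle top',proj(c,[.597,-.2487,.118]),'head',proj(c,[.597,-.2487,.156]))
E
```

```text
time_s: 32.05
position: [0.5969, -0.2488, 0.1111]
tcp_rot: [[-0.456, 0.89, 0.0], [0.89, 0.456, -0.0], [-0.0, 0.0, -1.0]]
force: [-0.4, 0.7, -0.2]
opening: 0.471
grasp_force: 0.0
time_s: 32.85
position: [0.5961, -0.2483, 0.2497]
tcp_rot: [[-0.456, 0.89, -0.002], [0.89, 0.456, 0.001], [0.002, -0.001, -1.0]]
force: [0.4, -0.2, 0.4]
opening: 0.498
grasp_force: 0.0
pos [ 0.5961 -0.2483  0.2497] yaw 27.1 tilt [-0.002   0.0013] j6 -59.6 F [ 0.4 -0.2  0.4] open 0.498
roll rad 0.1187 | after roll: tx 50.137 ty 10.964 tz 3.967 | now: tx,ty [48.479 16.826]
[310.9, 218.1, 19.5, 39.0] 0.69
[214.0, 318.7] 0.66
exp foot px [211.6 317.4] handle top [234.3 317.2] head [249.7 317.1]
```

```bash
python3 -m jog '[{"tx":4.3,"ty":1.55,"tz":0,"roll":0,"jaw":0.6},{"tx":4.3,"ty":1.55,"tz":0,"roll":0,"jaw":0.6},{"tx":4.3,"ty":1.55,"tz":0,"roll":0,"jaw":0.6},{"tx":4.3,"ty":1.55,"tz":0,"roll":0,"jaw":0.6},{"tx":4.3,"ty":1.55,"tz":0,"roll":0,"jaw":0.6},{"tx":4.3,"ty":1.55,"tz":0,"roll":0,"jaw":0.6}]'
python3 -m jog '[{"tx":4.3,"ty":1.55,"tz":0,"roll":0,"jaw":0.6},{"tx":4.3,"ty":1.55,"tz":0,"roll":0,"jaw":0.6},{"tx":4.3,"ty":1.55,"tz":0,"roll":0,"jaw":0.6},{"tx":4.3,"ty":1.55,"tz":0,"roll":0,"jaw":0.6},{"tx":4.3,"ty":1.55,"tz":1,"roll":0,"jaw":0.6},{"tx":0,"ty":0,"tz":2,"roll":0.119,"jaw":0.6},{"tx":0,"ty":0,"tz":1,"roll":0,"jaw":0.6},{"tx":0,"ty":0,"tz":0,"roll":0,"jaw":0.6}]'
python3 -m jog '[{"tx":0,"ty":0,"tz":0,"roll":0,"jaw":0.6},{"tx":0,"ty":0,"tz":0,"roll":0,"jaw":0.6},{"tx":0,"ty":0,"tz":0,"roll":0,"jaw":0.6},{"tx":0,"ty":0,"tz":0,"roll":0,"jaw":0.6}]'
python3 hold.py w14; python3 go.py 0.4947 0.3186 0.15 20.3
```

```text
time_s: 33.6
position: [0.5611, 0.025, 0.2498]
tcp_rot: [[-0.455, 0.89, -0.002], [0.89, 0.455, 0.0], [0.001, -0.002, -1.0]]
force: [1.0, 0.4, 0.3]
opening: 0.599
grasp_force: 0.0
time_s: 34.4
position: [0.5316, 0.2493, 0.2084]
tcp_rot: [[-0.349, 0.937, -0.006], [0.937, 0.349, -0.002], [0.0, -0.006, -1.0]]
force: [-0.8, -0.8, 0.2]
opening: 0.6
grasp_force: 0.0
time_s: 34.8
position: [0.5337, 0.2495, 0.2118]
tcp_rot: [[-0.346, 0.938, 0.001], [0.938, 0.346, 0.0], [-0.0, 0.001, -1.0]]
force: [-0.2, -0.5, -0.1]
opening: 0.6
grasp_force: 0.0
bbox [ 272   75   64  144 7981] cam [507.6 323.1 356.5]
at z=8 [500.6 304.5  58.3 136.6 -70.1]
at 53 [501.5 306.9  50.8 119.  -70.1]
-42 [486.3 344. ]
-14 [495.9 317.7]
14 [505.4 291.4]
42 [515. 265.]
pos [0.5336 0.2496 0.2117] yaw 20.25 tilt [0.0011 0.0002] j6 -6.0 F [-0.   0.3 -0.2] open 0.599
roll rad -0.0009 | after roll: tx 7.821 ty -1.254 tz 6.166 | now: tx,ty [ 7.82  -1.267]
```

```bash
python3 -m jog '[{"tx":3.9,"ty":-0.63,"tz":0,"roll":0,"jaw":0.6},{"tx":3.9,"ty":-0.63,"tz":0,"roll":0,"jaw":0.6},{"tx":0,"ty":0,"tz":2,"roll":0,"jaw":0.6},{"tx":0,"ty":0,"tz":2,"roll":0,"jaw":0.6},{"tx":0,"ty":0,"tz":1.5,"roll":0,"jaw":0.6},{"tx":0,"ty":0,"tz":0,"roll":0,"jaw":0.6},{"tx":0,"ty":0,"tz":0,"roll":0,"jaw":0.6},{"tx":0,"ty":0,"tz":0,"roll":0,"jaw":0.6}]'
python3 -m jog '[{"tx":0,"ty":0,"tz":0,"roll":0,"jaw":0.6},{"tx":0,"ty":0,"tz":0,"roll":0,"jaw":0.6},{"tx":0,"ty":0,"tz":0,"roll":0,"jaw":0.6},{"tx":0,"ty":0,"tz":0,"roll":0,"jaw":0.6}]'
python3 go.py 0.495 0.318 0.083 20.3
```

```text
time_s: 35.65
position: [0.4951, 0.319, 0.1571]
tcp_rot: [[-0.346, 0.938, 0.002], [0.938, 0.346, 0.001], [0.0, 0.002, -1.0]]
force: [-0.0, 0.1, -0.4]
opening: 0.603
grasp_force: 0.0
time_s: 36.05
position: [0.4944, 0.3188, 0.1563]
tcp_rot: [[-0.347, 0.938, 0.0], [0.938, 0.347, 0.0], [0.0, 0.0, -1.0]]
force: [-0.9, 0.5, -0.9]
opening: 0.599
grasp_force: 0.0
pos [0.4944 0.3188 0.1563] yaw 20.28 tilt [0.0003 0.0001] j6 1.7 F [-0.9  0.5 -0.9] open 0.599
roll rad -0.0003 | after roll: tx -0.096 ty 0.03 tz 7.329 | now: tx,ty [-0.096  0.027]
```

```bash
python3 -m jog '[{"tx":-0.05,"ty":0,"tz":2,"roll":0,"jaw":0.6},{"tx":0,"ty":0,"tz":2,"roll":0,"jaw":0.6},{"tx":0,"ty":0,"tz":2,"roll":0,"jaw":0.6},{"tx":0,"ty":0,"tz":1.3,"roll":0,"jaw":0.6},{"tx":0,"ty":0,"tz":0,"roll":0,"jaw":0.6},{"tx":0,"ty":0,"tz":0,"roll":0,"jaw":0.4},{"tx":0,"ty":0,"tz":0,"roll":0,"jaw":0.25},{"tx":0,"ty":0,"tz":0,"roll":0,"jaw":0.15}]'
python3 -m jog '[{"tx":0,"ty":0,"tz":0,"roll":0,"jaw":0.05},{"tx":0,"ty":0,"tz":0,"roll":0,"jaw":0.05},{"tx":0,"ty":0,"tz":0,"roll":0,"jaw":0.05},{"tx":0,"ty":0,"tz":0,"roll":0,"jaw":0.05},{"tx":0,"ty":0,"tz":0,"roll":0,"jaw":0.05}]'
python3 go.py 0.495 0.318 0.083 20.3
```

```text
time_s: 36.85
position: [0.4952, 0.3186, 0.0841]
tcp_rot: [[-0.347, 0.938, 0.002], [0.938, 0.347, 0.001], [0.0, 0.002, -1.0]]
force: [-0.2, -0.1, 0.4]
opening: 0.405
grasp_force: 0.0
time_s: 37.35
position: [0.4946, 0.3184, 0.0833]
tcp_rot: [[-0.347, 0.938, 0.0], [0.938, 0.347, 0.0], [0.0, 0.0, -1.0]]
force: [-0.3, -0.5, 1.8]
opening: 0.138
grasp_force: 30.0
pos [0.4946 0.3184 0.0833] yaw 20.28 tilt [0.0002 0.0001] j6 1.6 F [-0.3 -0.5  1.8] open 0.138
roll rad -0.0003 | after roll: tx -0.049 ty 0.028 tz 0.028 | now: tx,ty [-0.049  0.028]
```

```bash
python3 -m jog '[{"tx":0,"ty":0,"tz":-1,"roll":0,"jaw":0.05},{"tx":0,"ty":0,"tz":-2,"roll":0,"jaw":0.05},{"tx":0,"ty":0,"tz":-2,"roll":0,"jaw":0.05},{"tx":0,"ty":0,"tz":-3,"roll":0,"jaw":0.05},{"tx":0,"ty":0,"tz":-3,"roll":0,"jaw":0.05},{"tx":0,"ty":0,"tz":-3,"roll":-0.06,"jaw":0.05},{"tx":0,"ty":0,"tz":-2,"roll":-0.058,"jaw":0.05},{"tx":0,"ty":0,"tz":0,"roll":0,"jaw":0.05}]'
python3 -m jog '[{"tx":0,"ty":0,"tz":0,"roll":0,"jaw":0.05},{"tx":0,"ty":0,"tz":0,"roll":0,"jaw":0.05}]'
python3 go.py 0.5842 -0.2238 0.16 27;python3 axis.py lilac
```

```text
time_s: 38.15
position: [0.4963, 0.3191, 0.2468]
tcp_rot: [[-0.455, 0.891, 0.007], [0.891, 0.455, 0.003], [-0.001, 0.008, -1.0]]
force: [0.4, 0.7, -0.3]
opening: 0.141
grasp_force: 30.0
time_s: 38.35
position: [0.4935, 0.3179, 0.2416]
tcp_rot: [[-0.454, 0.891, -0.003], [0.891, 0.454, -0.001], [0.0, -0.003, -1.0]]
force: [-0.2, 0.5, -0.1]
opening: 0.133
grasp_force: 30.0
pos [0.4935 0.3179 0.2416] yaw 26.99 tilt [-0.0029 -0.0012] j6 -5.1 F [-0.2  0.5 -0.1] open 0.133
roll rad -0.0001 | after roll: tx -52.381 ty -16.506 tz 8.157 | now: tx,ty [-52.385 -16.475]
z 0.072 row 259.2 exp col 315.9 seen 308 327 317.5 n 20
z 0.068 row 261.4 exp col 315.9 seen 308 327 317.5 n 20
z 0.06 row 266.1 exp col 315.8 seen 308 328 318.0 n 21
z 0.05 row 272.4 exp col 315.7 seen 307 328 317.5 n 22
z 0.04 row 279.3 exp col 315.6 seen 307 329 318.0 n 23
z 0.03 row 286.8 exp col 315.5 seen 305 330 317.5 n 26
rows 251 386 foot exp row [257.6 315.9]
```

12 rows of (-4.36, -1.37):

```bash
python3 -m jog '[{"tx":-4.36,"ty":-1.37,"tz":0,"roll":0,"jaw":0.05},{"tx":-4.36,"ty":-1.37,"tz":0,"roll":0,"jaw":0.05},{"tx":-4.36,"ty":-1.37,"tz":0,"roll":0,"jaw":0.05},{"tx":-4.36,"ty":-1.37,"tz":0,"roll":0,"jaw":0.05},{"tx":-4.36,"ty":-1.37,"tz":0,"roll":0,"jaw":0.05},{"tx":-4.36,"ty":-1.37,"tz":0,"roll":0,"jaw":0.05}]'
python3 -m jog '[{"tx":-4.36,"ty":-1.37,"tz":0,"roll":0,"jaw":0.05},{"tx":-4.36,"ty":-1.37,"tz":0,"roll":0,"jaw":0.05},{"tx":-4.36,"ty":-1.37,"tz":0,"roll":0,"jaw":0.05},{"tx":-4.36,"ty":-1.37,"tz":0,"roll":0,"jaw":0.05},{"tx":-4.36,"ty":-1.37,"tz":0,"roll":0,"jaw":0.05},{"tx":-4.36,"ty":-1.37,"tz":0,"roll":0,"jaw":0.05},{"tx":0,"ty":0,"tz":2,"roll":0,"jaw":0.05},{"tx":0,"ty":0,"tz":2,"roll":0,"jaw":0.05}]'
python3 -m jog '[{"tx":0,"ty":0,"tz":2,"roll":0,"jaw":0.05},{"tx":0,"ty":0,"tz":0,"roll":0,"jaw":0.05},{"tx":0,"ty":0,"tz":0,"roll":0,"jaw":0.05},{"tx":0,"ty":0,"tz":0,"roll":0,"jaw":0.05},{"tx":0,"ty":0,"tz":0,"roll":0,"jaw":0.05},{"tx":0,"ty":0,"tz":0,"roll":0,"jaw":0.05},{"tx":0,"ty":0,"tz":0,"roll":0,"jaw":0.05},{"tx":0,"ty":0,"tz":0,"roll":0,"jaw":0.05}]'
python3 go.py 0.5842 -0.2238 0.111 27
```

```text
time_s: 39.0
position: [0.5396, 0.0462, 0.2417]
tcp_rot: [[-0.454, 0.891, -0.003], [0.891, 0.454, 0.0], [0.002, -0.002, -1.0]]
force: [0.5, 0.1, -0.4]
opening: 0.143
grasp_force: 30.0
time_s: 39.8
position: [0.5857, -0.2245, 0.2013]
tcp_rot: [[-0.451, 0.892, -0.001], [0.892, 0.451, 0.001], [0.001, -0.0, -1.0]]
force: [-0.3, 1.0, -0.6]
opening: 0.14
grasp_force: 30.0
time_s: 40.6
position: [0.5861, -0.2224, 0.1835]
tcp_rot: [[-0.455, 0.891, 0.001], [0.891, 0.455, -0.0], [-0.001, 0.0, -1.0]]
force: [0.7, 0.4, -0.3]
opening: 0.138
grasp_force: 30.0
pos [ 0.5861 -0.2224  0.1835] yaw 27.05 tilt [ 0.0006 -0.0004] j6 -58.0 F [ 0.7  0.4 -0.3] open 0.138
roll rad 0.0008 | after roll: tx -0.038 ty -0.229 tz 7.247 | now: tx,ty [-0.034 -0.232]
```

```bash
python3 -m jog '[{"tx":-0.04,"ty":-0.22,"tz":0.5,"roll":0,"jaw":0.05},{"tx":0,"ty":0,"tz":0.5,"roll":0,"jaw":0.05},{"tx":0,"ty":0,"tz":0,"roll":0,"jaw":0.05},{"tx":0,"ty":0,"tz":0,"roll":0,"jaw":0.05},{"tx":0,"ty":0,"tz":0,"roll":0,"jaw":0.05},{"tx":0,"ty":0,"tz":0,"roll":0,"jaw":0.05},{"tx":0,"ty":0,"tz":0,"roll":0,"jaw":0.05},{"tx":0,"ty":0,"tz":0,"roll":0,"jaw":0.05}]'
python3 go.py 0.5842 -0.2238 0.111 27
python3 -m jog '[{"tx":0,"ty":0,"tz":0.6,"roll":0,"jaw":0.05},{"tx":0,"ty":0,"tz":0.6,"roll":0,"jaw":0.05},{"tx":0,"ty":0,"tz":0.6,"roll":0,"jaw":0.05},{"tx":0,"ty":0,"tz":0.6,"roll":0,"jaw":0.05},{"tx":0,"ty":0,"tz":0.3,"roll":0,"jaw":0.05},{"tx":0,"ty":0,"tz":0,"roll":0,"jaw":0.05},{"tx":0,"ty":0,"tz":0,"roll":0,"jaw":0.05}]'
python3 go.py 0.5842 -0.2238 0.111 27
```

```text
time_s: 41.4
position: [0.5842, -0.2238, 0.1731]
tcp_rot: [[-0.455, 0.891, 0.0], [0.891, 0.455, -0.0], [-0.0, 0.0, -1.0]]
force: [0.0, 0.3, -0.0]
opening: 0.138
grasp_force: 30.0
pos [ 0.5842 -0.2238  0.1731] yaw 27.05 tilt [ 0.0001 -0.0001] j6 -58.2 F [ 0.   0.3 -0. ] open 0.138
roll rad 0.0008 | after roll: tx 0.001 ty -0.001 tz 6.215 | now: tx,ty [ 0.002 -0.001]
time_s: 42.1
position: [0.5842, -0.2238, 0.146]
tcp_rot: [[-0.455, 0.891, -0.0], [0.891, 0.455, -0.0], [-0.0, -0.0, -1.0]]
force: [-0.1, 0.4, 0.3]
opening: 0.14
grasp_force: 30.0
pos [ 0.5842 -0.2238  0.146 ] yaw 27.04 tilt [-0. -0.] j6 -58.2 F [-0.1  0.4  0.3] open 0.14
roll rad 0.0008 | after roll: tx 0.005 ty -0.001 tz 3.499 | now: tx,ty [ 0.005 -0.001]
```

Foot in the well with no force; insert the rest, release, rise.

```bash
python3 -m jog '[{"tx":0,"ty":0,"tz":0.7,"roll":0,"jaw":0.05},{"tx":0,"ty":0,"tz":0.7,"roll":0,"jaw":0.05},{"tx":0,"ty":0,"tz":0.7,"roll":0,"jaw":0.05},{"tx":0,"ty":0,"tz":0.7,"roll":0,"jaw":0.05},{"tx":0,"ty":0,"tz":0.4,"roll":0,"jaw":0.05},{"tx":0,"ty":0,"tz":0.25,"roll":0,"jaw":0.05},{"tx":0,"ty":0,"tz":0,"roll":0,"jaw":0.05},{"tx":0,"ty":0,"tz":0,"roll":0,"jaw":0.05}]'
python3 -m jog '[{"tx":0,"ty":0,"tz":0,"roll":0,"jaw":0.05},{"tx":0,"ty":0,"tz":0,"roll":0,"jaw":0.3},{"tx":0,"ty":0,"tz":0,"roll":0,"jaw":0.5},{"tx":0,"ty":0,"tz":0,"roll":0,"jaw":0.5},{"tx":0,"ty":0,"tz":0,"roll":0,"jaw":0.5},{"tx":0,"ty":0,"tz":0,"roll":0,"jaw":0.5}]'
python3 -m jog '[{"tx":0,"ty":0,"tz":-2,"roll":0,"jaw":0.5},{"tx":0,"ty":0,"tz":-2,"roll":0,"jaw":0.5},{"tx":0,"ty":0,"tz":-3,"roll":0,"jaw":0.5},{"tx":0,"ty":0,"tz":-3,"roll":0,"jaw":0.5},{"tx":0,"ty":0,"tz":-3,"roll":0,"jaw":0.5},{"tx":0,"ty":0,"tz":-1,"roll":0,"jaw":0.5},{"tx":0,"ty":0,"tz":0,"roll":0,"jaw":0.5},{"tx":0,"ty":0,"tz":0,"roll":0,"jaw":0.5}]'
python3 - <<'E'
from h import *
np.set_printoptions(precision=1,suppress=True)
c=shot('wrist')
for t in('yellow','lilac'):
  for d in trace('wrist','brush_'+t)[:2]+landmark_of('wrist','brush_'+t)[:2]: print(t,d.get('bbox',d.get('point')),d['p'])
for x,y in((.597,-.2487),(.5842,-.2238)): print('exp foot px',proj(c,[x,y,.036]),'handle top',proj(c,[x,y,.118]),'head',proj(c,[x,y,.156]))
E
python3 go.py 0.525 0.26 0.21 20.3
```

```text
time_s: 42.9
position: [0.5843, -0.2239, 0.1116]
tcp_rot: [[-0.455, 0.891, 0.0], [0.891, 0.455, -0.0], [-0.0, 0.0, -1.0]]
force: [0.7, 0.4, -0.1]
opening: 0.139
grasp_force: 30.0
time_s: 43.5
position: [0.5842, -0.2238, 0.1116]
tcp_rot: [[-0.455, 0.891, 0.0], [0.891, 0.455, -0.0], [-0.0, 0.0, -1.0]]
force: [-0.1, 0.1, -0.2]
opening: 0.469
grasp_force: 0.0
time_s: 44.3
position: [0.5834, -0.2233, 0.2502]
tcp_rot: [[-0.455, 0.891, -0.002], [0.891, 0.455, 0.001], [0.002, -0.001, -1.0]]
force: [-1.5, 0.1, -0.4]
opening: 0.502
grasp_force: 0.0
yellow [310.2, 256.8, 17.7, 37.2] 0.96
lilac [312.1, 215.5, 14.0, 40.6] 0.75
lilac [211.1, 322.3] 0.96
exp foot px [238.7 317.4] handle top [267.9 317.2] head [287.3 317.1]
exp foot px [211.5 317.4] handle top [234.1 317.1] head [249.4 317. ]
pos [ 0.5836 -0.2235  0.25  ] yaw 27.04 tilt [-0.0025  0.0015] j6 -58.2 F [-0.  -0.2  0.5] open 0.497
roll rad 0.1176 | after roll: tx 47.375 ty 11.279 tz 3.999 | now: tx,ty [45.715 16.766]
```

Both are down. Now coral.

```bash
python3 -m jog '[{"tx":4.15,"ty":1.52,"tz":0,"roll":0,"jaw":0.6},{"tx":4.15,"ty":1.52,"tz":0,"roll":0,"jaw":0.6},{"tx":4.15,"ty":1.52,"tz":0,"roll":0,"jaw":0.6},{"tx":4.15,"ty":1.52,"tz":0,"roll":0,"jaw":0.6},{"tx":4.15,"ty":1.52,"tz":0,"roll":0,"jaw":0.6},{"tx":4.15,"ty":1.52,"tz":0,"roll":0,"jaw":0.6}]'
python3 -m jog '[{"tx":4.15,"ty":1.52,"tz":0,"roll":0,"jaw":0.6},{"tx":4.15,"ty":1.52,"tz":0,"roll":0,"jaw":0.6},{"tx":4.15,"ty":1.52,"tz":0,"roll":0,"jaw":0.6},{"tx":4.15,"ty":1.52,"tz":0,"roll":0,"jaw":0.6},{"tx":4.15,"ty":1.52,"tz":1,"roll":0,"jaw":0.6},{"tx":0,"ty":0,"tz":2,"roll":0.12,"jaw":0.6},{"tx":0,"ty":0,"tz":1,"roll":0,"jaw":0.6},{"tx":0,"ty":0,"tz":0,"roll":0,"jaw":0.6}]'
python3 -m jog '[{"tx":0,"ty":0,"tz":0,"roll":0,"jaw":0.6},{"tx":0,"ty":0,"tz":0,"roll":0,"jaw":0.6},{"tx":0,"ty":0,"tz":0,"roll":0,"jaw":0.6},{"tx":0,"ty":0,"tz":0,"roll":0,"jaw":0.6},{"tx":0,"ty":0,"tz":0,"roll":0,"jaw":0.6},{"tx":0,"ty":0,"tz":0,"roll":0,"jaw":0.6}]'
python3 hold.py w15; python3 go.py 0.4853 0.3443 0.083 20.2
```

```text
time_s: 45.15
position: [0.5516, 0.0411, 0.251]
tcp_rot: [[-0.454, 0.891, -0.001], [0.891, 0.454, 0.0], [0.001, -0.001, -1.0]]
force: [1.1, 0.4, -0.4]
opening: 0.597
grasp_force: 0.0
time_s: 45.95
position: [0.5241, 0.2582, 0.2094]
tcp_rot: [[-0.347, 0.938, -0.005], [0.938, 0.347, -0.002], [0.0, -0.005, -1.0]]
force: [0.4, -0.4, 0.6]
opening: 0.602
grasp_force: 0.0
time_s: 46.55
position: [0.5256, 0.2587, 0.2118]
tcp_rot: [[-0.345, 0.939, 0.0], [0.939, 0.345, 0.0], [-0.0, 0.0, -1.0]]
force: [-0.3, -0.9, -0.6]
opening: 0.599
grasp_force: 0.0
bbox [ 277   87   63  145 8500] cam [499.7 332.4 356.5]
at z=8 [501.  303.9  58.5 138.1 -69.8]
at 53 [500.8 307.5  50.9 120.2 -69.8]
-42 [486.5 343.3]
-14 [496.1 317. ]
14 [505.8 290.7]
42 [515.4 264.4]
pos [0.5256 0.2588 0.2117] yaw 20.17 tilt [0.0003 0.0001] j6 -4.9 F [ 0.5 -0.1 -1.4] open 0.597
roll rad -0.0006 | after roll: tx 9.417 ty -0.829 tz 12.87 | now: tx,ty [ 9.416 -0.838]
```

```bash
python3 -m jog '[{"tx":4.71,"ty":-0.43,"tz":0,"roll":0,"jaw":0.6},{"tx":4.71,"ty":-0.43,"tz":0,"roll":0,"jaw":0.6},{"tx":0,"ty":0,"tz":2,"roll":0,"jaw":0.6},{"tx":0,"ty":0,"tz":2,"roll":0,"jaw":0.6},{"tx":0,"ty":0,"tz":1.5,"roll":0,"jaw":0.6},{"tx":0,"ty":0,"tz":0,"roll":0,"jaw":0.6},{"tx":0,"ty":0,"tz":0,"roll":0,"jaw":0.6},{"tx":0,"ty":0,"tz":0,"roll":0,"jaw":0.6}]'
python3 -m jog '[{"tx":0,"ty":0,"tz":0,"roll":0,"jaw":0.6},{"tx":0,"ty":0,"tz":0,"roll":0,"jaw":0.6},{"tx":0,"ty":0,"tz":0,"roll":0,"jaw":0.6},{"tx":0,"ty":0,"tz":0,"roll":0,"jaw":0.6}]'
python3 go.py 0.4850 0.3446 0.083 20.2
```

```text
time_s: 47.4
position: [0.4858, 0.3445, 0.1575]
tcp_rot: [[-0.345, 0.939, 0.002], [0.939, 0.345, 0.001], [0.0, 0.002, -1.0]]
force: [-0.6, 0.2, 0.0]
opening: 0.601
grasp_force: 0.0
time_s: 47.8
position: [0.4851, 0.3443, 0.1568]
tcp_rot: [[-0.345, 0.939, 0.0], [0.939, 0.345, 0.0], [0.0, 0.0, -1.0]]
force: [-0.6, 0.2, 0.0]
opening: 0.596
grasp_force: 0.0
pos [0.4851 0.3443 0.1568] yaw 20.16 tilt [0.0004 0.0002] j6 4.4 F [-0.6  0.2  0. ] open 0.596
roll rad -0.0006 | after roll: tx 0.035 ty 0.0 tz 7.383 | now: tx,ty [ 0.035 -0.003]
```

```bash
python3 -m jog '[{"tx":0,"ty":0,"tz":2,"roll":0,"jaw":0.6},{"tx":0,"ty":0,"tz":2,"roll":0,"jaw":0.6},{"tx":0,"ty":0,"tz":2,"roll":0,"jaw":0.6},{"tx":0,"ty":0,"tz":1.35,"roll":0,"jaw":0.6},{"tx":0,"ty":0,"tz":0,"roll":0,"jaw":0.6},{"tx":0,"ty":0,"tz":0,"roll":0,"jaw":0.4},{"tx":0,"ty":0,"tz":0,"roll":0,"jaw":0.25},{"tx":0,"ty":0,"tz":0,"roll":0,"jaw":0.15}]'
python3 -m jog '[{"tx":0,"ty":0,"tz":0,"roll":0,"jaw":0.05},{"tx":0,"ty":0,"tz":0,"roll":0,"jaw":0.05},{"tx":0,"ty":0,"tz":0,"roll":0,"jaw":0.05},{"tx":0,"ty":0,"tz":0,"roll":0,"jaw":0.05},{"tx":0,"ty":0,"tz":0,"roll":0,"jaw":0.05}]'
python3 go.py 0.4850 0.3446 0.083 20.2
python3 -m jog '[{"tx":0,"ty":0,"tz":-1,"roll":0,"jaw":0.05},{"tx":0,"ty":0,"tz":-2,"roll":0,"jaw":0.05},{"tx":0,"ty":0,"tz":-2,"roll":0,"jaw":0.05},{"tx":0,"ty":0,"tz":-3,"roll":0,"jaw":0.05},{"tx":0,"ty":0,"tz":-3,"roll":0,"jaw":0.05},{"tx":0,"ty":0,"tz":-3,"roll":-0.06,"jaw":0.05},{"tx":0,"ty":0,"tz":-2,"roll":-0.06,"jaw":0.05},{"tx":0,"ty":0,"tz":0,"roll":0,"jaw":0.05}]'
python3 -m jog '[{"tx":0,"ty":0,"tz":0,"roll":0,"jaw":0.05},{"tx":0,"ty":0,"tz":0,"roll":0,"jaw":0.05},{"tx":0,"ty":0,"tz":0,"roll":0,"jaw":0.05}]'
python3 go.py 0.5714 -0.1988 0.16 27;python3 axis.py coral
```

```text
time_s: 48.6
position: [0.4857, 0.3446, 0.0841]
tcp_rot: [[-0.345, 0.939, 0.002], [0.939, 0.345, 0.001], [0.0, 0.002, -1.0]]
force: [0.1, 0.4, -0.1]
opening: 0.414
grasp_force: 0.0
time_s: 49.1
position: [0.485, 0.3443, 0.0833]
tcp_rot: [[-0.345, 0.939, 0.0], [0.939, 0.345, 0.0], [0.0, 0.0, -1.0]]
force: [-1.1, -0.3, 1.3]
opening: 0.14
grasp_force: 30.0
pos [0.485  0.3443 0.0833] yaw 20.17 tilt [0.0001 0.0001] j6 4.4 F [-1.1 -0.3  1.3] open 0.14
roll rad -0.0006 | after roll: tx 0.027 ty 0.008 tz 0.032 | now: tx,ty [0.027 0.008]
time_s: 49.9
position: [0.4868, 0.3452, 0.2469]
tcp_rot: [[-0.455, 0.891, 0.007], [0.891, 0.455, 0.003], [-0.0, 0.008, -1.0]]
force: [1.1, -0.9, -0.5]
opening: 0.137
grasp_force: 30.0
time_s: 50.2
position: [0.4841, 0.3439, 0.2414]
tcp_rot: [[-0.454, 0.891, -0.003], [0.891, 0.454, -0.001], [0.0, -0.003, -1.0]]
force: [0.9, -0.4, -0.5]
opening: 0.136
grasp_force: 30.0
pos [0.4841 0.3439 0.2414] yaw 27.01 tilt [-0.0031 -0.0014] j6 -2.4 F [ 0.9 -0.4 -0.5] open 0.136
roll rad 0.0002 | after roll: tx -52.313 ty -16.859 tz 8.138 | now: tx,ty [-52.311 -16.841]
z 0.072 row 259.2 exp col 315.9 seen 310 327 318.5 n 18
z 0.068 row 261.4 exp col 315.9 seen 309 327 318.0 n 19
z 0.06 row 266.1 exp col 315.8 seen 310 327 318.5 n 18
z 0.05 row 272.4 exp col 315.7 seen 309 328 318.5 n 20
z 0.04 row 279.3 exp col 315.6 seen 308 328 318.0 n 21
z 0.03 row 286.8 exp col 315.5 seen 306 330 318.0 n 25
rows 251 386 foot exp row [257.6 315.9]
```

```bash
python3 -m jog '[{"tx":-4.36,"ty":-1.41,"tz":0,"roll":0,"jaw":0.05},{"tx":-4.36,"ty":-1.41,"tz":0,"roll":0,"jaw":0.05},{"tx":-4.36,"ty":-1.41,"tz":0,"roll":0,"jaw":0.05},{"tx":-4.36,"ty":-1.41,"tz":0,"roll":0,"jaw":0.05},{"tx":-4.36,"ty":-1.41,"tz":0,"roll":0,"jaw":0.05},{"tx":-4.36,"ty":-1.41,"tz":0,"roll":0,"jaw":0.05}]'
python3 -m jog '[{"tx":-4.36,"ty":-1.41,"tz":0,"roll":0,"jaw":0.05},{"tx":-4.36,"ty":-1.41,"tz":0,"roll":0,"jaw":0.05},{"tx":-4.36,"ty":-1.41,"tz":0,"roll":0,"jaw":0.05},{"tx":-4.36,"ty":-1.41,"tz":0,"roll":0,"jaw":0.05},{"tx":-4.36,"ty":-1.41,"tz":0,"roll":0,"jaw":0.05},{"tx":-4.36,"ty":-1.41,"tz":0,"roll":0,"jaw":0.05},{"tx":0,"ty":0,"tz":2,"roll":0,"jaw":0.05},{"tx":0,"ty":0,"tz":2,"roll":0,"jaw":0.05}]'
python3 -m jog '[{"tx":0,"ty":0,"tz":2,"roll":0,"jaw":0.05},{"tx":0,"ty":0,"tz":0,"roll":0,"jaw":0.05},{"tx":0,"ty":0,"tz":0,"roll":0,"jaw":0.05},{"tx":0,"ty":0,"tz":0,"roll":0,"jaw":0.05},{"tx":0,"ty":0,"tz":0,"roll":0,"jaw":0.05},{"tx":0,"ty":0,"tz":0,"roll":0,"jaw":0.05},{"tx":0,"ty":0,"tz":0,"roll":0,"jaw":0.05},{"tx":0,"ty":0,"tz":0,"roll":0,"jaw":0.05}]'
python3 go.py 0.5714 -0.1988 0.111 27
```

```text
time_s: 50.85
position: [0.5283, 0.0711, 0.2423]
tcp_rot: [[-0.455, 0.891, -0.001], [0.891, 0.455, 0.0], [0.001, -0.001, -1.0]]
force: [1.1, -0.0, -0.5]
opening: 0.14
grasp_force: 30.0
time_s: 51.65
position: [0.5724, -0.2009, 0.202]
tcp_rot: [[-0.452, 0.892, 0.001], [0.892, 0.452, -0.0], [-0.0, 0.0, -1.0]]
force: [0.1, 0.5, -0.0]
opening: 0.137
grasp_force: 30.0
time_s: 52.45
position: [0.5723, -0.1986, 0.1834]
tcp_rot: [[-0.455, 0.891, 0.001], [0.891, 0.455, -0.0], [-0.001, 0.0, -1.0]]
force: [-1.0, 0.0, -0.6]
opening: 0.139
grasp_force: 30.0
pos [ 0.5723 -0.1986  0.1834] yaw 27.05 tilt [ 0.0006 -0.0003] j6 -56.7 F [-1.   0.  -0.6] open 0.139
roll rad 0.0008 | after roll: tx 0.026 ty -0.089 tz 7.244 | now: tx,ty [ 0.03  -0.091]
```

```bash
python3 -m jog '[{"tx":0.02,"ty":-0.08,"tz":0.5,"roll":0,"jaw":0.05},{"tx":0,"ty":0,"tz":0.5,"roll":0,"jaw":0.05},{"tx":0,"ty":0,"tz":0,"roll":0,"jaw":0.05},{"tx":0,"ty":0,"tz":0,"roll":0,"jaw":0.05},{"tx":0,"ty":0,"tz":0,"roll":0,"jaw":0.05},{"tx":0,"ty":0,"tz":0,"roll":0,"jaw":0.05},{"tx":0,"ty":0,"tz":0,"roll":0,"jaw":0.05},{"tx":0,"ty":0,"tz":0,"roll":0,"jaw":0.05}]'
python3 -m jog '[{"tx":0,"ty":0,"tz":0.6,"roll":0,"jaw":0.05},{"tx":0,"ty":0,"tz":0.6,"roll":0,"jaw":0.05},{"tx":0,"ty":0,"tz":0.6,"roll":0,"jaw":0.05},{"tx":0,"ty":0,"tz":0.6,"roll":0,"jaw":0.05},{"tx":0,"ty":0,"tz":0.3,"roll":0,"jaw":0.05},{"tx":0,"ty":0,"tz":0,"roll":0,"jaw":0.05},{"tx":0,"ty":0,"tz":0,"roll":0,"jaw":0.05}]'
python3 go.py 0.5714 -0.1988 0.111 27
```

```text
time_s: 53.25
position: [0.5714, -0.1989, 0.1732]
tcp_rot: [[-0.455, 0.891, 0.0], [0.891, 0.455, -0.0], [-0.0, 0.0, -1.0]]
force: [0.6, -0.1, -0.7]
opening: 0.139
grasp_force: 30.0
time_s: 53.95
position: [0.5714, -0.1989, 0.146]
tcp_rot: [[-0.455, 0.891, -0.0], [0.891, 0.455, 0.0], [0.0, 0.0, -1.0]]
force: [-0.7, -0.5, -0.1]
opening: 0.136
grasp_force: 30.0
pos [ 0.5714 -0.1989  0.146 ] yaw 27.04 tilt [-0.  0.] j6 -56.8 F [-0.7 -0.5 -0.1] open 0.136
roll rad 0.0007 | after roll: tx 0.009 ty 0.001 tz 3.497 | now: tx,ty [0.009 0.001]
```

```bash
python3 -m jog '[{"tx":0,"ty":0,"tz":0.7,"roll":0,"jaw":0.05},{"tx":0,"ty":0,"tz":0.7,"roll":0,"jaw":0.05},{"tx":0,"ty":0,"tz":0.7,"roll":0,"jaw":0.05},{"tx":0,"ty":0,"tz":0.7,"roll":0,"jaw":0.05},{"tx":0,"ty":0,"tz":0.4,"roll":0,"jaw":0.05},{"tx":0,"ty":0,"tz":0.25,"roll":0,"jaw":0.05},{"tx":0,"ty":0,"tz":0,"roll":0,"jaw":0.05},{"tx":0,"ty":0,"tz":0,"roll":0,"jaw":0.05}]'
python3 -m jog '[{"tx":0,"ty":0,"tz":0,"roll":0,"jaw":0.05},{"tx":0,"ty":0,"tz":0,"roll":0,"jaw":0.3},{"tx":0,"ty":0,"tz":0,"roll":0,"jaw":0.5},{"tx":0,"ty":0,"tz":0,"roll":0,"jaw":0.5},{"tx":0,"ty":0,"tz":0,"roll":0,"jaw":0.5},{"tx":0,"ty":0,"tz":0,"roll":0,"jaw":0.5}]'
python3 -m jog '[{"tx":0,"ty":0,"tz":-2,"roll":0,"jaw":0.5},{"tx":0,"ty":0,"tz":-2,"roll":0,"jaw":0.5},{"tx":0,"ty":0,"tz":-3,"roll":0,"jaw":0.5},{"tx":0,"ty":0,"tz":-3,"roll":0,"jaw":0.5},{"tx":0,"ty":0,"tz":-3,"roll":0,"jaw":0.5},{"tx":0,"ty":0,"tz":-1,"roll":0,"jaw":0.7},{"tx":0,"ty":0,"tz":0,"roll":0,"jaw":1},{"tx":0,"ty":0,"tz":0,"roll":0,"jaw":1}]'
python3 - <<'E'
from h import *
np.set_printoptions(precision=1,suppress=True)
c=shot('wrist')
for t in('yellow','lilac','coral'):
  for d in trace('wrist','brush_'+t)[:2]+landmark_of('wrist','brush_'+t)[:2]: print(t,d.get('bbox',d.get('point')),d['p'])
for x,y in((.597,-.2487),(.5842,-.2238),(.5714,-.1988)): print('exp foot px',proj(c,[x,y,.036]),'handle top',proj(c,[x,y,.118]),'head',proj(c,[x,y,.156]))
sc=shot('scene');sd=shot('side')
for t in('cap','tray','holder'):
  a=landmark_of('scene',t)[:1];b=landmark_of('side',t)[:1]
  if a and b: print(t,*tri([ray(sc,*a[0]['point']),ray(sd,*b[0]['point'])]))
E
python3 go.py 0.58 0.0 0.25 -12.3
```

```text
time_s: 54.75
position: [0.5715, -0.1989, 0.1116]
tcp_rot: [[-0.455, 0.891, 0.0], [0.891, 0.455, -0.0], [-0.0, 0.0, -1.0]]
force: [-0.1, 0.5, -0.2]
opening: 0.136
grasp_force: 30.0
time_s: 55.35
position: [0.5714, -0.1988, 0.1116]
tcp_rot: [[-0.455, 0.891, 0.0], [0.891, 0.455, -0.0], [-0.0, 0.0, -1.0]]
force: [0.2, -0.5, -0.2]
opening: 0.466
grasp_force: 0.0
time_s: 56.15
position: [0.5706, -0.1984, 0.2503]
tcp_rot: [[-0.455, 0.891, -0.002], [0.891, 0.455, 0.001], [0.002, -0.001, -1.0]]
force: [-0.8, -0.5, 0.4]
opening: 0.69
grasp_force: 0.0
yellow [309.8, 291.5, 22.0, 30.7] 0.91
yellow [180.1, 74.7, 279.6, 248.5] 0.31
lilac [310.5, 251.7, 16.3, 43.3] 0.57
coral [309.8, 216.2, 19.5, 38.3] 0.58
coral [212.5, 316.6] 0.75
exp foot px [264.7 317.5] handle top [299.5 317.3] head [322.  317.2]
exp foot px [238.7 317.4] handle top [267.9 317.2] head [287.3 317.1]
exp foot px [211.4 317.4] handle top [234.  317.2] head [249.3 317. ]
cap [0.6 0.1 0. ] [0.0011723689272815372, 0.0011723689272815677]
holder [ 0.5  0.3 -0. ] [0.00015441062886116944, 0.0001544106288611711]
pos [ 0.5714 -0.1989  0.2516] yaw 27.04 tilt [ 0.0002 -0.0001] j6 -56.8 F [-0.2  0.4 -0. ] open 1.003
roll rad 0.6866 | after roll: tx 19.612 ty -3.397 tz 0.164 | now: tx,ty [17.321  9.806]
```

```bash
python3 -m jog '[{"tx":0,"ty":0,"tz":0,"roll":0.1145,"jaw":1},{"tx":0,"ty":0,"tz":0,"roll":0.1145,"jaw":1},{"tx":0,"ty":0,"tz":0,"roll":0.1145,"jaw":1},{"tx":0,"ty":0,"tz":0,"roll":0.1145,"jaw":1},{"tx":0,"ty":0,"tz":0,"roll":0.1145,"jaw":1},{"tx":0,"ty":0,"tz":0,"roll":0.1145,"jaw":1}]'
python3 -m jog '[{"tx":4.1,"ty":-1.0,"tz":0,"roll":0,"jaw":1},{"tx":4.1,"ty":-1.0,"tz":0,"roll":0,"jaw":1},{"tx":4.1,"ty":-1.0,"tz":0,"roll":0,"jaw":1},{"tx":4.1,"ty":-1.0,"tz":0,"roll":0,"jaw":1},{"tx":4.1,"ty":-1.0,"tz":0,"roll":0,"jaw":1},{"tx":0,"ty":0,"tz":0,"roll":0,"jaw":1},{"tx":0,"ty":0,"tz":0,"roll":0,"jaw":1},{"tx":0,"ty":0,"tz":0,"roll":0,"jaw":1}]'
python3 -m jog '[{"tx":0,"ty":0,"tz":0,"roll":0,"jaw":1},{"tx":0,"ty":0,"tz":0,"roll":0,"jaw":1},{"tx":0,"ty":0,"tz":0,"roll":0,"jaw":1}]'
python3 m.py cap:0.109; python3 go.py 0.572 0.052 0.081 -12.3
```

```text
time_s: 57.5
position: [0.5714, -0.1988, 0.2517]
tcp_rot: [[0.218, 0.976, 0.0], [0.976, -0.218, -0.0], [-0.0, 0.0, -1.0]]
force: [1.0, -0.1, -0.1]
opening: 1.001
grasp_force: 0.0
time_s: 58.3
position: [0.5666, 0.0113, 0.2517]
tcp_rot: [[0.214, 0.977, 0.001], [0.977, -0.214, -0.001], [-0.0, 0.001, -1.0]]
force: [0.3, 0.6, -0.6]
opening: 1.004
grasp_force: 0.0
time_s: 58.6
position: [0.5664, 0.0111, 0.2515]
tcp_rot: [[0.215, 0.977, -0.0], [0.977, -0.215, -0.0], [-0.0, -0.0, -1.0]]
force: [0.5, 0.4, -1.1]
opening: 0.997
grasp_force: 0.0
TCP [0.57 0.01 0.25]
cap 0.74 rect cx cy w h longaxis [573.8   51.54  37.53 122.29  77.19]
   lm [164.4 316.1] ray o,d [584.41  87.82 396.21] [ -22.99  -86.92 -995.95]
pos [0.5663 0.0117 0.2515] yaw -12.36 tilt [ 0. -0.] j6 2.2 F [ 0.   0.3 -0.7] open 0.996
roll rad -0.0011 | after roll: tx 4.062 ty -0.303 tz 17.053 | now: tx,ty [ 4.061 -0.307]
```

```bash
python3 -m jog '[{"tx":2,"ty":-0.12,"tz":0,"roll":0,"jaw":1},{"tx":2.05,"ty":-0.12,"tz":2,"roll":0,"jaw":1},{"tx":0,"ty":0,"tz":2,"roll":0,"jaw":1},{"tx":0,"ty":0,"tz":2,"roll":0,"jaw":1},{"tx":0,"ty":0,"tz":2,"roll":0,"jaw":1},{"tx":0,"ty":0,"tz":1,"roll":0,"jaw":1},{"tx":0,"ty":0,"tz":0,"roll":0,"jaw":1},{"tx":0,"ty":0,"tz":0,"roll":0,"jaw":1}]'
python3 -m jog '[{"tx":0,"ty":0,"tz":0,"roll":0,"jaw":1},{"tx":0,"ty":0,"tz":0,"roll":0,"jaw":1},{"tx":0,"ty":0,"tz":0,"roll":0,"jaw":1}]'
python3 go.py 0.5726 0.0518 0.081 -12.5
```

```text
time_s: 59.55
position: [0.573, 0.0521, 0.162]
tcp_rot: [[0.213, 0.977, 0.001], [0.977, -0.213, -0.0], [0.0, 0.001, -1.0]]
force: [-0.3, -0.4, 0.9]
opening: 1.001
grasp_force: 0.0
time_s: 59.85
position: [0.573, 0.0522, 0.1623]
tcp_rot: [[0.213, 0.977, 0.001], [0.977, -0.213, -0.0], [0.0, 0.001, -1.0]]
force: [-0.1, 0.1, -1.3]
opening: 1.002
grasp_force: 0.0
pos [0.573  0.0522 0.1623] yaw -12.32 tilt [ 0.0015 -0.0001] j6 6.4 F [-0.1  0.1 -1.3] open 1.002
roll rad 0.0031 | after roll: tx -0.042 ty -0.028 tz 8.132 | now: tx,ty [-0.044 -0.041]
```

```bash
python3 -m jog '[{"tx":-0.04,"ty":-0.03,"tz":2,"roll":0.003,"jaw":1},{"tx":0,"ty":0,"tz":2,"roll":0,"jaw":1},{"tx":0,"ty":0,"tz":2,"roll":0,"jaw":1},{"tx":0,"ty":0,"tz":1.5,"roll":0,"jaw":1},{"tx":0,"ty":0,"tz":0.6,"roll":0,"jaw":1},{"tx":0,"ty":0,"tz":0,"roll":0,"jaw":1},{"tx":0,"ty":0,"tz":0,"roll":0,"jaw":0.7},{"tx":0,"ty":0,"tz":0,"roll":0,"jaw":0.5}]'
python3 -m jog '[{"tx":0,"ty":0,"tz":0,"roll":0,"jaw":0.43},{"tx":0,"ty":0,"tz":0,"roll":0,"jaw":0.4},{"tx":0,"ty":0,"tz":0,"roll":0,"jaw":0.3},{"tx":0,"ty":0,"tz":0,"roll":0,"jaw":0.3},{"tx":0,"ty":0,"tz":0,"roll":0,"jaw":0.3},{"tx":0,"ty":0,"tz":0,"roll":0,"jaw":0.3}]'
python3 go.py 0.5726 0.0518 0.081 -12.5
python3 -m jog '[{"tx":0,"ty":0,"tz":-1,"roll":0,"jaw":0.3},{"tx":0,"ty":0,"tz":-2,"roll":0,"jaw":0.3},{"tx":0,"ty":0,"tz":-3,"roll":0,"jaw":0.3},{"tx":0,"ty":0,"tz":-4,"roll":0,"jaw":0.3},{"tx":0,"ty":0,"tz":-4,"roll":0,"jaw":0.3},{"tx":0,"ty":0,"tz":-4,"roll":0,"jaw":0.3},{"tx":0,"ty":0,"tz":-2,"roll":0,"jaw":0.3},{"tx":0,"ty":0,"tz":0,"roll":0,"jaw":0.3}]'
python3 go.py 0.5785 -0.2112 0.14 27.1
```

```text
time_s: 60.65
position: [0.5729, 0.0518, 0.0815]
tcp_rot: [[0.216, 0.976, 0.002], [0.976, -0.216, -0.0], [0.0, 0.002, -1.0]]
force: [-0.0, 0.5, 0.4]
opening: 0.894
grasp_force: 0.0
time_s: 61.25
position: [0.5722, 0.0519, 0.0805]
tcp_rot: [[0.216, 0.976, -0.0], [0.976, -0.216, -0.0], [-0.0, -0.0, -1.0]]
force: [0.1, 0.3, 0.4]
opening: 0.41
grasp_force: 30.0
pos [0.5722 0.0519 0.0805] yaw -12.49 tilt [-0. -0.] j6 6.5 F [0.1 0.3 0.4] open 0.41
roll rad 0.0002 | after roll: tx 0.002 ty 0.042 tz -0.047 | now: tx,ty [0.002 0.042]
time_s: 62.05
position: [0.5741, 0.0518, 0.2848]
tcp_rot: [[0.216, 0.976, 0.009], [0.976, -0.216, -0.001], [0.001, 0.009, -1.0]]
force: [-0.1, -0.8, -0.9]
opening: 0.409
grasp_force: 30.0
pos [0.5741 0.0518 0.2848] yaw -12.48 tilt [ 0.0087 -0.0008] j6 6.5 F [-0.1 -0.8 -0.9] open 0.409
roll rad -0.6909 | after roll: tx -23.614 ty -11.586 tz 14.482 | now: tx,ty [-25.597   5.992]
```

```bash
python3 -m jog '[{"tx":0,"ty":0,"tz":0,"roll":-0.1152,"jaw":0.3},{"tx":0,"ty":0,"tz":0,"roll":-0.1152,"jaw":0.3},{"tx":0,"ty":0,"tz":0,"roll":-0.1152,"jaw":0.3},{"tx":0,"ty":0,"tz":0,"roll":-0.1152,"jaw":0.3},{"tx":0,"ty":0,"tz":0,"roll":-0.1152,"jaw":0.3},{"tx":0,"ty":0,"tz":0,"roll":-0.1152,"jaw":0.3},{"tx":0,"ty":0,"tz":0,"roll":0,"jaw":0.3},{"tx":0,"ty":0,"tz":0,"roll":0,"jaw":0.3}]'
python3 -m jog '[{"tx":-3.37,"ty":-1.65,"tz":0,"roll":0,"jaw":0.3},{"tx":-3.37,"ty":-1.65,"tz":0,"roll":0,"jaw":0.3},{"tx":-3.37,"ty":-1.65,"tz":0,"roll":0,"jaw":0.3},{"tx":-3.37,"ty":-1.65,"tz":0,"roll":0,"jaw":0.3},{"tx":-3.37,"ty":-1.65,"tz":0,"roll":0,"jaw":0.3},{"tx":-3.37,"ty":-1.65,"tz":0,"roll":0,"jaw":0.3},{"tx":-3.37,"ty":-1.65,"tz":0,"roll":0,"jaw":0.3},{"tx":0,"ty":0,"tz":0,"roll":0,"jaw":0.3}]'
python3 -m jog '[{"tx":0,"ty":0,"tz":0,"roll":0,"jaw":0.3},{"tx":0,"ty":0,"tz":0,"roll":0,"jaw":0.3},{"tx":0,"ty":0,"tz":0,"roll":0,"jaw":0.3},{"tx":0,"ty":0,"tz":0,"roll":0,"jaw":0.3},{"tx":0,"ty":0,"tz":0,"roll":0,"jaw":0.3},{"tx":0,"ty":0,"tz":0,"roll":0,"jaw":0.3}]'
python3 go.py 0.5773 -0.2106 0.1385 27.1
```

```text
time_s: 62.85
position: [0.5714, 0.0519, 0.2793]
tcp_rot: [[-0.454, 0.891, -0.003], [0.891, 0.454, 0.0], [0.001, -0.002, -1.0]]
force: [-0.5, -0.0, -1.3]
opening: 0.412
grasp_force: 30.0
time_s: 63.65
position: [0.5769, -0.2159, 0.2799]
tcp_rot: [[-0.45, 0.893, 0.0], [0.893, 0.45, -0.003], [-0.003, -0.001, -1.0]]
force: [-0.0, 0.0, 0.2]
opening: 0.411
grasp_force: 30.0
time_s: 64.25
position: [0.5769, -0.2102, 0.2807]
tcp_rot: [[-0.456, 0.89, 0.0], [0.89, 0.456, -0.0], [-0.0, 0.0, -1.0]]
force: [-0.6, -0.4, -1.4]
opening: 0.413
grasp_force: 30.0
pos [ 0.5769 -0.2102  0.2807] yaw 27.15 tilt [ 0.0001 -0.0001] j6 -57.6 F [-0.6 -0.4 -1.4] open 0.413
roll rad 0.0009 | after roll: tx -0.053 ty 0.012 tz 14.218 | now: tx,ty [-0.051  0.011]
```

```bash
python3 -m jog '[{"tx":-0.03,"ty":0.01,"tz":1.5,"roll":0,"jaw":0.3},{"tx":0,"ty":0,"tz":1.5,"roll":0,"jaw":0.3},{"tx":0,"ty":0,"tz":1,"roll":0,"jaw":0.3},{"tx":0,"ty":0,"tz":1,"roll":0,"jaw":0.3},{"tx":0,"ty":0,"tz":1,"roll":0,"jaw":0.3},{"tx":0,"ty":0,"tz":1,"roll":0,"jaw":0.3},{"tx":0,"ty":0,"tz":0,"roll":0,"jaw":0.3},{"tx":0,"ty":0,"tz":0,"roll":0,"jaw":0.3}]'
python3 -m jog '[{"tx":0,"ty":0,"tz":1,"roll":0,"jaw":0.3},{"tx":0,"ty":0,"tz":1,"roll":0,"jaw":0.3},{"tx":0,"ty":0,"tz":1,"roll":0,"jaw":0.3},{"tx":0,"ty":0,"tz":0,"roll":0,"jaw":0.3},{"tx":0,"ty":0,"tz":0,"roll":0,"jaw":0.3},{"tx":0,"ty":0,"tz":0,"roll":0,"jaw":0.3},{"tx":0,"ty":0,"tz":0,"roll":0,"jaw":0.3}]'
python3 go.py 0.5773 -0.2106 0.1385 27.1
python3 - <<'E'
from h import *
c=shot('side');save(c,'d20.png',(300,80,470,260),3)
E
```

```text
time_s: 65.05
position: [0.5772, -0.211, 0.2104]
tcp_rot: [[-0.456, 0.89, -0.0], [0.89, 0.456, 0.0], [0.0, -0.0, -1.0]]
force: [1.1, -0.4, -0.0]
opening: 0.413
grasp_force: 30.0
time_s: 65.75
position: [0.5774, -0.2111, 0.181]
tcp_rot: [[-0.456, 0.89, 0.001], [0.89, 0.456, -0.001], [-0.001, 0.001, -1.0]]
force: [0.3, -0.0, -0.4]
opening: 0.409
grasp_force: 30.0
pos [ 0.5774 -0.2111  0.181 ] yaw 27.12 tilt [ 0.0009 -0.0005] j6 -57.6 F [ 0.3 -0.  -0.4] open 0.409
roll rad 0.0003 | after roll: tx 0.053 ty 0.012 tz 4.252 | now: tx,ty [0.057 0.01 ]
```

View pics/d20.png

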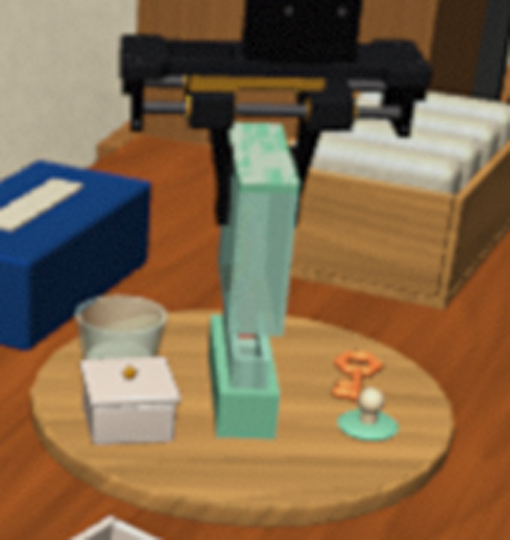

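The cap hangs straight over the brushes just above the neck (245,345), centred, and the other things on the disc look untouched. I'll lower it the rest of the way.

```bash
python3 -m jog '[{"tx":0.04,"ty":0.01,"tz":0.6,"roll":0,"jaw":0.3},{"tx":0,"ty":0,"tz":0.6,"roll":0,"jaw":0.3},{"tx":0,"ty":0,"tz":0.6,"roll":0,"jaw":0.3},{"tx":0,"ty":0,"tz":0.6,"roll":0,"jaw":0.3},{"tx":0,"ty":0,"tz":0,"roll":0,"jaw":0.3},{"tx":0,"ty":0,"tz":0,"roll":0,"jaw":0.3},{"tx":0,"ty":0,"tz":0,"roll":0,"jaw":0.3}]'
python3 go.py 0.5773 -0.2106 0.1385 27.1
```

```text
time_s: 66.5
position: [0.5772, -0.2107, 0.1567]
tcp_rot: [[-0.456, 0.89, 0.0], [0.89, 0.456, -0.0], [-0.0, 0.0, -1.0]]
force: [-0.3, 0.3, -1.6]
opening: 0.412
grasp_force: 30.0
pos [ 0.5772 -0.2107  0.1567] yaw 27.11 tilt [ 0.0004 -0.0002] j6 -57.6 F [-0.3  0.3 -1.6] open 0.412
roll rad 0.0002 | after roll: tx 0.002 ty 0.013 tz 1.819 | now: tx,ty [0.002 0.013]
```

Cap bottom is at about 0.082, below the neck top, with no force, so it is over the neck.

```bash
python3 -m jog '[{"tx":0,"ty":0,"tz":0.6,"roll":0,"jaw":0.3},{"tx":0,"ty":0,"tz":0.6,"roll":0,"jaw":0.3},{"tx":0,"ty":0,"tz":0.4,"roll":0,"jaw":0.3},{"tx":0,"ty":0,"tz":0.15,"roll":0,"jaw":0.3},{"tx":0,"ty":0,"tz":0,"roll":0,"jaw":0.3},{"tx":0,"ty":0,"tz":0,"roll":0,"jaw":0.3},{"tx":0,"ty":0,"tz":0,"roll":0,"jaw":0.3}]'
python3 go.py 0.5773 -0.2106 0.1385 27.1
```

```text
time_s: 67.2
position: [0.5771, -0.2107, 0.1391]
tcp_rot: [[-0.456, 0.89, 0.0], [0.89, 0.456, -0.0], [-0.0, 0.0, -1.0]]
force: [-0.0, 0.1, -0.2]
opening: 0.412
grasp_force: 30.0
pos [ 0.5771 -0.2107  0.1391] yaw 27.11 tilt [ 0.0003 -0.0002] j6 -57.6 F [-0.   0.1 -0.2] open 0.412
roll rad 0.0002 | after roll: tx -0.002 ty 0.017 tz 0.06 | now: tx,ty [-0.002  0.017]
```

```bash
python3 -m jog '[{"tx":0,"ty":0,"tz":0.06,"roll":0,"jaw":0.3},{"tx":0,"ty":0,"tz":0,"roll":0,"jaw":0.3},{"tx":0,"ty":0,"tz":0,"roll":0,"jaw":0.42},{"tx":0,"ty":0,"tz":0,"roll":0,"jaw":0.46},{"tx":0,"ty":0,"tz":0,"roll":0,"jaw":0.6},{"tx":0,"ty":0,"tz":0,"roll":0,"jaw":0.9},{"tx":0,"ty":0,"tz":0,"roll":0,"jaw":1},{"tx":0,"ty":0,"tz":0,"roll":0,"jaw":1}]'
python3 -m jog '[{"tx":0,"ty":0,"tz":0,"roll":0,"jaw":1},{"tx":0,"ty":0,"tz":-2,"roll":0,"jaw":1},{"tx":0,"ty":0,"tz":-3,"roll":0,"jaw":1},{"tx":0,"ty":0,"tz":-3,"roll":0,"jaw":1},{"tx":0,"ty":0,"tz":-4,"roll":0,"jaw":1},{"tx":-1.5,"ty":0,"tz":-4,"roll":0,"jaw":1},{"tx":-1.5,"ty":0,"tz":-2,"roll":0,"jaw":1},{"tx":0,"ty":0,"tz":0,"roll":0,"jaw":1}]'
python3 -m jog '[{"tx":0,"ty":0,"tz":0,"roll":0,"jaw":1},{"tx":0,"ty":0,"tz":0,"roll":0,"jaw":1},{"tx":0,"ty":0,"tz":0,"roll":0,"jaw":1},{"tx":0,"ty":0,"tz":0,"roll":0,"jaw":1},{"tx":0,"ty":0,"tz":0,"roll":0,"jaw":1}]'
python3 m.py cap:0.167
python3 - <<'E'
from h import *
sc=shot('scene');sd=shot('side')
for t in('cap','trinket','ramekin','pacifier'):
  a=landmark_of('scene',t)[:1];b=landmark_of('side',t)[:1]
  if a and b: print(t,*tri([ray(sc,*a[0]['point']),ray(sd,*b[0]['point'])]))
for t in('brush_coral','brush_yellow','brush_lilac'):
  for n in('scene','side'): print(t,n,[(np.round(d['bbox']),round(d['p'],2)) for d in trace(n,t)[:2]])
E
```

```text
time_s: 68.0
position: [0.577, -0.2106, 0.1385]
tcp_rot: [[-0.456, 0.89, 0.0], [0.89, 0.456, -0.0], [-0.0, 0.0, -1.0]]
force: [-0.7, 0.2, -0.7]
opening: 0.737
grasp_force: 0.0
time_s: 68.8
position: [0.5931, -0.2398, 0.3227]
tcp_rot: [[-0.455, 0.891, 0.008], [0.891, 0.455, -0.006], [-0.009, 0.005, -1.0]]
force: [0.3, 0.9, -0.6]
opening: 0.995
grasp_force: 0.0
time_s: 69.3
position: [0.5904, -0.2369, 0.3176]
tcp_rot: [[-0.456, 0.89, -0.001], [0.89, 0.456, 0.001], [0.001, -0.001, -1.0]]
force: [-0.1, -0.4, -0.1]
opening: 1.0
grasp_force: 0.0
TCP [ 0.59 -0.24  0.32]
cap 0.72 rect cx cy w h longaxis [ 578.58 -210.05   37.48  121.57  -63.04]
cap [ 0.57543323 -0.19973135  0.07202564] [5.117866472916026e-05, 5.1178664729144874e-05]
trinket [ 0.62282526 -0.12987666  0.03143033] [0.001287536859504498, 0.0012875368595045204]
ramekin [ 0.67792719 -0.22223166  0.02457371] [0.0023604652910615646, 0.0023604652910615056]
pacifier [ 0.48137267 -0.21018673  0.03035475] [0.0010579690695270972, 0.001057969069527157]
brush_coral scene [(array([180., 218.,  34.,  29.]), 0.44)]
brush_coral side []
brush_yellow scene []
brush_yellow side []
brush_lilac scene [(array([452., 277.,  11.,  24.]), 0.68)]
brush_lilac side [(array([192., 349.,  14.,  53.]), 0.81)]
```

Measured at z = 0.167, the cap top is 37.5 x 121.6 mm at (578.6, -210.1), axis -63.0°. So it is fully down and centred on the case.

```bash
python3 -c "from rig import *; print(hand_in())"
```

```text
the job is handed in; nothing more can be done
None
```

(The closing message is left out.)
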